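# Lay out the fittings kit for one prosthetic leg

## Task

On the prosthetics bench, gather the kit for one leg into the grey tray: set the square-based pyramid adapter upright in the square nest, lay the offset bar flat and lengthwise in the oblong nest, stand the short tube in the round cup, and seat the collar level and all the way down on the tapered peg, wide end of its bore down as it already stands. Leave the round-based adapter and the long tube, which belong to another leg, standing where they are.

Things in the scene. Friction and masses are not known exactly. Their poses are not given: they have to be found in the camera images.
- square_adapter_mid (a point): Square-based pyramid adapter, bare metal, about 140 g, loose, standing upright: a block 44 x 44 mm and 20 mm high with four screw dots, on it a dome (34 mm dia at its foot, 8 mm high) and a small square pyramid head (21 mm wide); 42 mm high in all. Grip it by two opposite sides of the 20 mm high block. Site 21 mm above its underside, on the axis, half-way up; x and y square to the block's sides, z up.
- offset_bar_mid (a point): Offset bar, bare metal, about 150 g, loose, lying flat: 76 mm long (its x), 30 mm wide (its y), 22 mm thick with two round bosses (20 mm dia, 6 mm high, 22 mm either side of the middle) on top, 28 mm high in all; both ends are alike. Site 14 mm above its underside, at the centre, half-way up; x along its length, z up.
- short_tube_mid (a point): Short pylon tube, bare aluminium, about 70 g, loose, standing on end: 30 mm outside diameter, 24 mm bore, 80 mm high. Site on its axis half-way up, 40 mm above its underside; z along the axis.
- collar_mid (a point): Collar, bare steel colour, about 80 g, loose, standing on its wide bore end: outside a straight cylinder of 44 mm diameter, 28 mm high, with a tapered bore right through, 28 mm wide at the underside and 21 mm at the top, matching the tapered peg. Site on its axis half-way up, 14 mm above its underside; z along the axis.
- round_adapter_mid (a point): Round-based pyramid adapter, the look-alike of the square one, to be left alone: same head and height (42 mm), but the 20 mm high base is a disc of 48 mm diameter. Site on its axis half-way up, 21 mm above its underside.
- long_tube_mid (a point): Long pylon tube, the look-alike of the short one, to be left alone: 30 mm outside diameter, 130 mm high, standing on end. Site on its axis half-way up, 65 mm above its underside.
- square_nest_seat (a point): Square nest: one of four black 98 mm square inserts that lie fixed, two by two in any arrangement, in the low grey tray (212 mm square, rim 16 mm high; tray fixed to the bench). Four metal corner angles, 12 mm high, enclose a 54 x 54 mm square with a white floor; between them each side is open for 40 mm, centred, so that fingers pass. Site at the centre of its floor, on which the adapter's underside rests (10 mm above the bench); x and y along the nest's sides, z up.
- bar_nest_seat (a point): Oblong nest, black insert in the same tray: four metal corner angles, 12 mm high, enclose 88 mm (its x) by 42 mm (its y) with a white floor; the long sides are open for 66 mm in the middle. Site at the centre of its floor, on which the bar's underside rests (10 mm above the bench); x along its length, z up.
- tube_cup_seat (a point): Round cup, black insert with a metal ring in the same tray: ring 54 mm outside, 46 mm inside diameter, 14 mm high above its white floor. Site at the centre of its floor, on which the tube's end rests (10 mm above the bench); z up.
- taper_peg_seat (a point): Tapered peg, black insert with an upright steel cone in the same tray: 29 mm diameter at the foot, 18 mm at 45 mm above the insert's plate, top rounded off 48 mm above the plate. Site on its axis 5 mm above the plate (15 mm above the bench, 43 mm below the peg's top): the collar's underside comes to this height when it is fully home and wedged on the taper (a light push of about 10 N seats it; friction then holds it); z up.

How it is judged:
At the end, for the whole second after the job is handed in: Adapter, bar and tube each rest on the floor of their own nest (centre 12 mm, height 4 mm, tilt 7 deg, bar along nest within 0.3 rad); collar level on the peg (8 mm, height 5 mm of home, 7 deg); all at rest; round adapter and long tube within 30 mm of their start (horizontal distance between square_adapter_mid and square_nest_seat below 0.012 m and z of square_adapter_mid in the frame of square_nest_seat between 0.017 and 0.025 m and angle between each of square_adapter_mid, offset_bar_mid, short_tube_mid, collar_mid's own z axis and vertical below 0.12 rad and linear speed of each of square_adapter, offset_bar, short_tube, collar below 0.02 m/s and horizontal distance between offset_bar_mid and bar_nest_seat below 0.012 m and z of offset_bar_mid in the frame of bar_nest_seat between 0.01 and 0.018 m and angle between the x axis of offset_bar_mid and the x axis of bar_nest_seat, either way round below 0.3 rad and horizontal distance between short_tube_mid and tube_cup_seat below 0.012 m and z of short_tube_mid in the frame of tube_cup_seat between 0.036 and 0.044 m and horizontal distance between collar_mid and taper_peg_seat below 0.008 m and z of collar_mid in the frame of taper_peg_seat between 0.009 and 0.019 m and distance of each of round_adapter_mid, long_tube_mid from where it was at the start of the episode below 0.03 m); the robot touches nothing.
It fails at once if the round-based adapter or the long tube is moved by more than 30 mm or knocked over (distance of any of round_adapter_mid, long_tube_mid from where it was at the start of the episode above 0.03 m).
It also fails if it takes over 122 s, if anything falls off the work surface, if the arm or the gripper's body presses on something with over 40 N, if the wrist force passes 120 N, or if a joint passes its speed limit or range.

## Robot

A 7-joint arm with a two-finger parallel gripper is mounted at the origin on the work surface. World frame = base frame: x ahead of the robot, y to its left, z up, the work surface at z = 0. Lengths are in m, angles in rad, forces in N, time in s.
With the tool pointing down it reaches from about 0.425 to 0.925 m from the base axis. Payload 6.8 kg.
Tool frame: the origin (TCP) lies at the very end of the fingers, on their centre line; the grasp point (between the pads) lies 19 mm behind it (bot.grip_depth is the distance from the TCP to the grasp point, in m); z points along the fingers, y is the direction in which the jaws open and shut (so a half turn about z gives the same grasp; the last joint's range is limited). The gripper opens to 85 mm and grips with 20 to 120 N. Pads are 22 mm wide; open, the fingers measure 114 mm over their backs; the gripper's body (76 mm by 85 mm) begins 54 mm behind the grasp point. The pads swing forward as they close: fully open they stand 13 mm farther back than shut.
Start: joints at [1.103, 0.477, 0.022, 1.555, -0.011, 1.109, -0.083], TCP at [0.238, -0.632, 0.207] pointing down, gripper open.
Joint ranges: [-2.96, 2.96], [-0.34, 2.1], [-1.41, 1.46], [0.24, 2.44], [-1.37, 4.51], [0.17, 1.92], [-2.96, 2.96]. Speed limits (rad/s): [2.39, 2.39, 3.14, 3.14, 3.14, 3.14, 3.14].

## Interface

Orientations are given as a unit quaternion [w, x, y, z].
In Python, from station import bot gives the robot as it stands.
- The arm moves only by the tool step_arm, never from a script. Its argument "increments" is a list of rows, each a list of 7 numbers: the shift along the world's x, y, z in m, then the turn, a rotation vector about the world's x, y, z in degrees, then the gripper command: -1 is fully open, 1 is shut, values between are in proportion. In form: [[dx, dy, dz, rx, ry, rz, fingers], ...]. A call has 1 to 10 rows; each row is the pose to reach, as a shift and turn from the pose commanded when the call began; what a row does not reach only later rows make up. A row lasts 1/12 s, in which the tool goes at most 41.7 mm and 7.16 degrees, less where a joint would pass 70% of its speed; a pose out of reach is approached as far as the arm can. A call with a gripper value outside its range is refused whole. The fingers move at their own pace and stop on an object; "force" is the grip in N (left out, the last holds). Time passes only in rows, so rows that repeat a pose let the fingers close. It gives the time, the measured TCP pose, the force and the opening at its end, in the units of the state.
- bot.get_obs(): the state, without advancing time (a new reading comes with each control period).
- bot.read_camera(name): name is "scene" or "top" or "wrist"; returns a dict with "color" (384x512x3 uint8, red, green, blue), "intrinsics" (3x3 intrinsics, pixels), "D" ([k1, k2, p1, p2, k3] as OpenCV has them; the pictures are not rectified), "extrinsics" (4x4, takes a point from camera to world coordinates). Camera axes: x right, y up, looking along -z (the intrinsics and any distortion apply to the point x, -y, -z); pixel columns grow to the right and rows downward; lengths in m; the calibration is good to about 2 mm. A picture is of the moment at which its call begins. There is no depth.
- bot.hand_in(): hands the job in, once; it reports no verdict.
Trained networks look in the newest picture that a camera, given by its name, has taken for a name from the list of things; names that differ only in an ending like _2 or _b are one class to them, and where a whole thing is asked for, a point or a joint stands for the part that bears it (a point fixed in the world has none). Each returns a list of dicts, best first, with "conf" (0 to 1); they miss things now and then, are a little off and sometimes report something else, mostly with a low value. They report only what shows in the picture. A call takes as long as a camera call.
- bot.recognise(thing, camera): "location" ([column, row] as shares, 0 to 1, of the picture: columns of its width, rows of its height, amid what is visible of it).
- bot.place_of(thing, camera): "location" ([column, row] as shares, 0 to 1, of the picture: columns of its width, rows of its height: a listed point, or the origin of a listed thing).
The state is a dict: "t": time; "q": joint angles; "joint_vel": joint speeds; "joint_torque": joint torques, N m; "eef_pos": TCP position; "tool_rot": TCP orientation; "contact_force": force on the tool from outside, world axes, zero at the start; "torque": the same for the moment, N m; "gripper_width": opening from 0.0 (shut) to 1.0 (fully open).
Only numpy, scipy, OpenCV 4.12 (cv2) and the standard library are available. Lean on these libraries where they do the work, as an engineer would, in place of code of your own. Each camera call takes 0.05 s, during which the arm holds its last target.

## Working session

There is one attempt and no reset: what is moved stays moved. The work goes in short steps, Python scripts to look and compute and a tool call to move; the robot and the scene stay as the last step left them, time stands still between calls to the robot, and variables do not carry over. Pictures are saved under pics/ and viewed, and the job is handed in when it is done.

Besides the shell and the picture viewer there is one more tool, called after "Request:" as name(argument=value, ...), one argument or row to a line, values as JSON. step_arm: Moves the arm, as the interface text tells. Its arguments: {"type":"object","properties":{"increments":{"type":"array","items":{"type":"array","items":{"type":"number"}}},"force":{"type":"number"}},"required":["increments"]}

```bash
mkdir -p pics
cat > h.py <<'E'
import numpy as np, cv2
from station import bot
def snap(cam,fn=None):
    c=bot.read_camera(cam)
    if fn: cv2.imwrite('pics/'+fn,cv2.cvtColor(c['color'],cv2.COLOR_RGB2BGR))
    return c
def ray(c,uv):
    K=np.array(c['intrinsics'],float);D=np.array(c['D'],float);E=np.array(c['extrinsics'])
    p=cv2.undistortPoints(np.array([[uv]],float),K,D)[0,0]
    d=E[:3,:3]@np.array([p[0],-p[1],-1.]);return E[:3,3],d/np.linalg.norm(d)
def onz(c,uv,z):
    o,d=ray(c,uv);return o+d*(z-o[2])/d[2]
def proj(c,P):
    K=np.array(c['intrinsics'],float);D=np.array(c['D'],float);E=np.array(c['extrinsics'])
    p=(np.asarray(P,float).reshape(-1,3)-E[:3,3])@E[:3,:3]
    p=p*[1,-1,-1]
    return cv2.projectPoints(p,np.zeros(3),np.zeros(3),K,D)[0][:,0]
Z=dict(square_adapter_mid=.021,offset_bar_mid=.014,short_tube_mid=.04,collar_mid=.014,round_adapter_mid=.021,long_tube_mid=.065,square_nest_seat=.01,bar_nest_seat=.01,tube_cup_seat=.01,taper_peg_seat=.015)
E
cat > a.py <<'E'
from h import *
for cam in ['scene','top']:
    c=snap(cam,cam+'1.png')
    print(cam,np.round(c['extrinsics'][:3,3],3))
    for n,z in Z.items():
        for r in bot.place_of(n,cam)[:2]:
            uv=np.array(r['location'])*[512,384]
            print(n,round(r['conf'],2),uv.round(1),onz(c,uv,z).round(4))
o=bot.get_obs();print(o['t'],o['eef_pos'],o['tool_rot'],o['gripper_width'])
E
python3 a.py
```

```text
scene [ 0.929 -0.579  0.911]
square_adapter_mid 0.71 [213.  187.8] [ 0.4286 -0.007   0.021 ]
offset_bar_mid 0.94 [198.7 292. ] [ 0.5764 -0.2533  0.014 ]
short_tube_mid 0.77 [154.3 255.7] [ 0.4511 -0.2486  0.04  ]
collar_mid 0.84 [175.6 341. ] [ 0.6054 -0.3644  0.014 ]
collar_mid 0.19 [212.5 186.3] [0.4206 0.0007 0.014 ]
round_adapter_mid 0.67 [121.7 297.9] [ 0.4536 -0.3586  0.021 ]
long_tube_mid 0.86 [240.6 238.3] [ 0.5916 -0.1173  0.065 ]
square_nest_seat 0.79 [285.9 130.5] [0.4645 0.2887 0.01  ]
square_nest_seat 0.27 [119.5 298.4] [ 0.4447 -0.3594  0.01  ]
bar_nest_seat 0.72 [272.7 155.5] [0.4867 0.1834 0.01  ]
tube_cup_seat 0.74 [320.  143.3] [0.5701 0.2977 0.01  ]
taper_peg_seat 0.59 [304.8 162.7] [0.5742 0.2049 0.015 ]
top [ 0.366 -0.021  1.177]
square_adapter_mid 0.71 [250.1 229.4] [0.4452 0.0044 0.021 ]
offset_bar_mid 0.79 [353.9 172.4] [ 0.578  -0.2432  0.014 ]
offset_bar_mid 0.23 [357.2 225.3] [ 0.4521 -0.2464  0.014 ]
collar_mid 0.85 [403.  158.6] [ 0.6101 -0.3621  0.014 ]
round_adapter_mid 0.7 [403.4 221.6] [ 0.4588 -0.3535  0.021 ]
long_tube_mid 0.56 [300.  161.9] [ 0.5945 -0.1115  0.065 ]
square_nest_seat 0.64 [133.  224.3] [0.461  0.2814 0.01  ]
bar_nest_seat 0.86 [171.  221.3] [0.4671 0.1912 0.01  ]
tube_cup_seat 0.58 [122.7 183.4] [0.5593 0.3084 0.01  ]
taper_peg_seat 0.93 [162.5 177.8] [0.5707 0.2118 0.015 ]
taper_peg_seat 0.64 [169.5 218.4] [0.4736 0.1939 0.015 ]
1.1 [ 0.23765932 -0.6317872   0.20679567] [7.79895299e-06 9.83861912e-01 1.78929421e-01 4.95482655e-07] 1.0040836428833109
```

View pics/scene1.png

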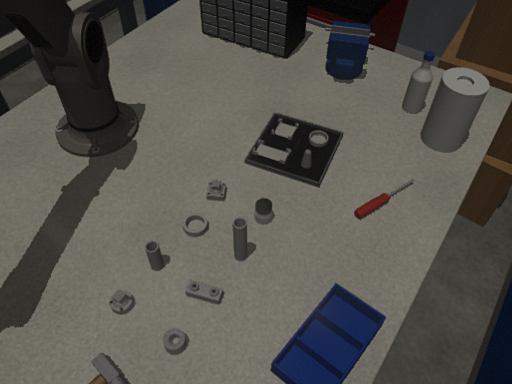

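View pics/top1.png

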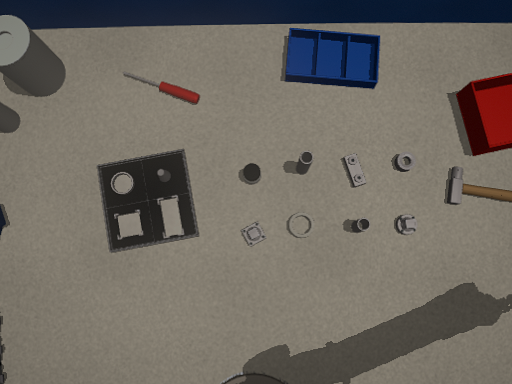

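Both pictures show the tray (top: corners about (97,164), (186,150), (199,237), (111,250)). In the top view the collar is at (404,160), the bar at (355,170), the short tube at (361,225) and the square adapter at (254,233). The look-alikes are at (405,224) and (304,161). The networks agree with this to about 10 mm, so I'll refine with the wrist camera.

Run:
```python
from h import *
c=snap('wrist','w1.png');print(c['extrinsics'].round(3),c['intrinsics'].round(1),c['D'])
```

```text
[[ 0.352  0.897  0.267  0.306]
 [-0.936  0.338  0.101 -0.606]
 [ 0.    -0.286  0.958  0.374]
 [ 0.     0.     0.     1.   ]] [[265.7   0.  251.3]
 [  0.  265.7 189.6]
 [  0.    0.    1. ]] [0.00425827 0.         0.         0.         0.        ]
```

Request:
step_arm(
  increments=[
    [0.041, 0.03, 0.01, 0, 0, 0, -1],
    [0.082, 0.06, 0.02, 0, 0, 0, -1],
    [0.12, 0.09, 0.03, 0, 0, 0, -1],
    [0.16, 0.12, 0.04, 0, 0, 0, -1],
    [0.19, 0.15, 0.05, 0, 0, 0, -1],
    [0.22, 0.18, 0.06, 0, 0, 0, -1],
    [0.25, 0.21, 0.07, 0, 0, 0, -1],
    [0.27, 0.24, 0.07, 0, 0, 0, -1],
    [0.28, 0.27, 0.07, 0, 0, 0, -1],
    [0.28, 0.27, 0.07, 0, 0, 0, -1],
  ],
)

```text
t: 1.98
eef_pos: [0.5212, -0.3566, 0.2775]
tool_rot: [-0.001, 0.983, 0.182, 0.001]
contact_force: [0.9, 0.4, -0.2]
gripper_width: 1.002
```

```bash
cat > b.py <<'E'
from h import *
import sys
c=snap('wrist',sys.argv[1])
for n in (sys.argv[2:] or Z):
    for r in bot.place_of(n,'wrist')[:2]:
        uv=np.array(r['location'])*[512,384]
        print(n,round(r['conf'],2),uv.round(1),onz(c,uv,Z[n]).round(4))
E
python3 b.py w2.png
```

```text
square_adapter_mid 0.62 [ 17.8 125.4] [ 0.439  -0.0007  0.021 ]
offset_bar_mid 0.91 [198.   93.8] [ 0.583  -0.2457  0.014 ]
short_tube_mid 0.85 [169.7 183.6] [ 0.4399 -0.2497  0.04  ]
collar_mid 0.56 [274.6 112. ] [ 0.6002 -0.3651  0.014 ]
round_adapter_mid 0.75 [239.2 197.6] [ 0.4512 -0.3616  0.021 ]
long_tube_mid 0.61 [100.   49.3] [ 0.5899 -0.1216  0.065 ]
long_tube_mid 0.45 [241.8 196.6] [ 0.4683 -0.3616  0.065 ]
square_nest_seat 0.46 [274.8 113. ] [ 0.599  -0.3663  0.01  ]
```

View pics/w2.png

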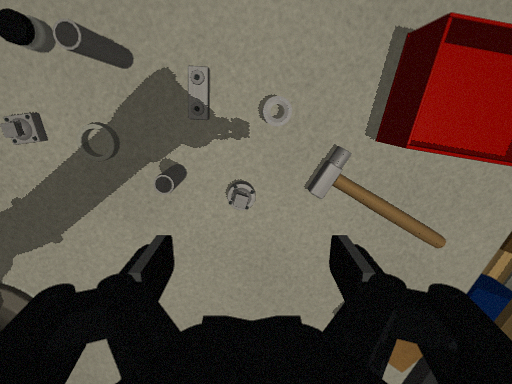

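Request:
step_arm(
  increments=[
    [0.03, 0, -0.03, 0, 0, 0, -1],
    [0.06, -0.004, -0.06, 0, 0, 0, -1],
    [0.075, -0.008, -0.1, 0, 0, 0, -1],
    [0.082, -0.008, -0.13, 0, 0, 0, -1],
    [0.082, -0.008, -0.158, 0, 0, 0, -1],
    [0.082, -0.008, -0.158, 0, 0, 0, -1],
    [0.082, -0.008, -0.158, 0, 0, 0, -1],
  ],
)

```text
t: 3.12
eef_pos: [0.5983, -0.3697, 0.1174]
tool_rot: [-0.001, 0.984, 0.179, -0.002]
contact_force: [0.3, -0.2, 1.0]
gripper_width: 0.999
```

```bash
python3 b.py w3.png collar_mid offset_bar_mid; python3 -c "
from h import *
o=bot.get_obs();print(o['eef_pos'],o['tool_rot'])"
```

```text
collar_mid 0.82 [248.5 177.2] [ 0.6019 -0.3651  0.014 ]
offset_bar_mid 0.6 [132.7 156.3] [ 0.5808 -0.2463  0.014 ]
[ 0.60088106 -0.37110311  0.12188897] [0.00145006 0.98393907 0.17849044 0.00172258]
```

View pics/w3.png

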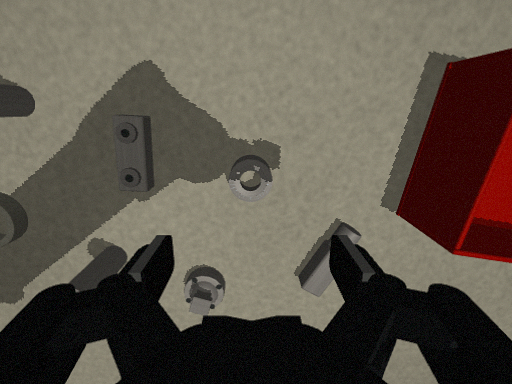

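```bash
cat >> h.py <<'E'
def circ(x,y,z,r,n=48):
    t=np.linspace(0,2*np.pi,n);return np.c_[x+r*np.cos(t),y+r*np.sin(t),0*t+z]
def rect(x,y,z,a,b,yaw):
    P=np.array([[1,1],[1,-1],[-1,-1],[-1,1],[1,1]])*[a/2,b/2]
    R=np.array([[np.cos(yaw),-np.sin(yaw)],[np.sin(yaw),np.cos(yaw)]])
    return np.c_[P@R.T+[x,y],np.full(5,z)]
def overlay(c,curves,fn,box=None,s=4):
    im=cv2.cvtColor(c['color'],cv2.COLOR_RGB2BGR)
    u0,v0,u1,v1=box or (0,0,512,384)
    im=cv2.resize(im[v0:v1,u0:u1],None,fx=s,fy=s,interpolation=cv2.INTER_CUBIC)
    im=cv2.convertScaleAbs(im,alpha=1.5,beta=10)
    for k,P in enumerate(curves):
        p=(proj(c,P)+.5-[u0,v0])*s
        cv2.polylines(im,[np.round(p).astype(int)],False,[(0,255,0),(0,0,255),(255,160,0),(0,255,255)][k%4],1)
    cv2.imwrite('pics/'+fn,im)
E
python3 - <<'E'
from h import *
c=snap('wrist')
x,y=.603,-.365
bx,by=.581,-.246
overlay(c,[circ(x,y,0,.022),circ(x,y,.028,.022),circ(x,y,.028,.0105)],'w3o.png',(90,100,290,220))
E
```

```text
(no output)
```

View pics/w3o.png

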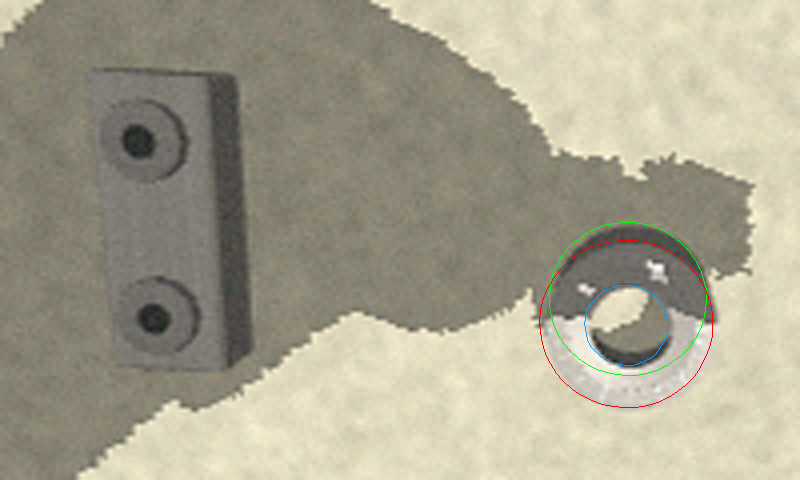

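The overlay fits the collar at (0.603, −0.365), so I'll go down and grip it.

Request:
step_arm(
  increments=[
    [0.0033, 0.0048, -0.03, 0, 0, 0, -1],
    [0.0033, 0.0048, -0.06, 0, 0, 0, -1],
    [0.0033, 0.0048, -0.09, 0, 0, 0, -1],
    [0.0033, 0.0048, -0.105, 0, 0, 0, -1],
    [0.0033, 0.0048, -0.115, 0, 0, 0, -1],
    [0.0033, 0.0048, -0.116, 0, 0, 0, -1],
    [0.0033, 0.0048, -0.116, 0, 0, 0, 1],
    [0.0033, 0.0048, -0.116, 0, 0, 0, 1],
    [0.0033, 0.0048, -0.116, 0, 0, 0, 1],
    [0.0033, 0.0048, -0.116, 0, 0, 0, 1],
  ],
  force=50,
)

```text
t: 4.15
eef_pos: [0.6039, -0.3656, 0.0044]
tool_rot: [0.001, 0.984, 0.179, 0.001]
contact_force: [-0.5, 0.1, 0.2]
gripper_width: 0.457
```

Request:
step_arm(
  increments=[
    [0, 0, 0, 0, 0, 0, 1],
    [0, 0, 0, 0, 0, 0, 1],
    [0, 0, 0, 0, 0, 0, 1],
    [0, 0, 0.003, 0, 0, 0, 1],
    [0, 0, 0.01, 0, 0, 0, 1],
    [0, 0, 0.02, 0, 0, 0, 1],
    [0, 0, 0.02, 0, 0, 0, 1],
  ],
)

```text
t: 4.73
eef_pos: [0.6045, -0.3659, 0.0256]
tool_rot: [0.001, 0.984, 0.179, 0.002]
contact_force: [0.3, -0.0, 0.9]
gripper_width: -0.001
```

Run:
```python
from h import *
c=snap('wrist','w4.png')
o=bot.get_obs();print(o['t'],o['eef_pos'],o['contact_force'],o['gripper_width'])
x,y,z=.603,-.365,.02
overlay(c,[circ(x,y,z+.028,.022),circ(x,y,z+.028,.0105)],'w4.png',(150,130,350,270))
```

```text
4.7833 [ 0.60421705 -0.36577408  0.02482129] [ 0.35502261 -0.04574476 -0.34389134] -0.0009628343497013063
```

View pics/w4.png

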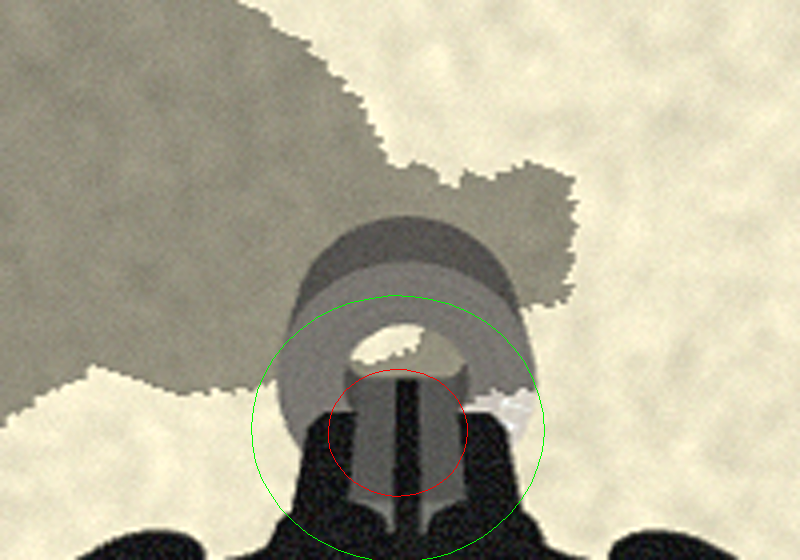

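Request:
step_arm(
  increments=[
    [0, 0, 0.03, 0, 0, 0, 1],
    [0, 0, 0.06, 0, 0, 0, 1],
    [0, 0, 0.095, 0, 0, 0, 0],
    [0, 0, 0.095, 0, 0, 0, -1],
    [0, 0, 0.095, 0, 0, 0, -1],
  ],
)

```text
t: 5.2
eef_pos: [0.6046, -0.366, 0.1209]
tool_rot: [0.002, 0.984, 0.179, 0.002]
contact_force: [-0.0, 0.0, -0.1]
gripper_width: 0.415
```

```bash
python3 b.py w5.png collar_mid
python3 - <<'E'
from h import *
c=snap('wrist','w5.png')
E=c['extrinsics'];print(E.round(4))
o=bot.get_obs();print(o['t'],o['eef_pos'],o['contact_force'],o['gripper_width'])
x,y,z=.603,-.365,.0
overlay(c,[circ(x,y,z,.022),circ(x,y,z+.028,.022),circ(x,y,z+.028,.0105)],'w5.png',(150,120,350,270))
E
```

```text
collar_mid 0.86 [251.9 183.5] [ 0.6031 -0.3679  0.014 ]
[[ 3.524e-01  8.966e-01  2.682e-01  6.705e-01]
 [-9.358e-01  3.378e-01  1.004e-01 -3.394e-01]
 [-6.000e-04 -2.864e-01  9.581e-01  2.846e-01]
 [ 0.000e+00  0.000e+00  0.000e+00  1.000e+00]]
5.35 [ 0.60204816 -0.36455773  0.11652592] [ 0.26196415  0.75090154 -0.79664816] 0.6779390869421089
```

View pics/w5.png

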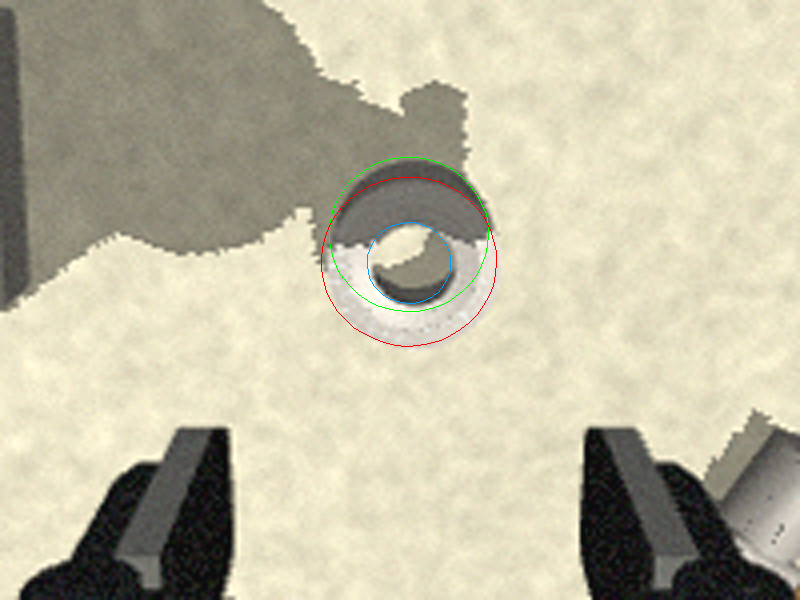

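Run:
```python
from h import *
c=snap('wrist','w6.png')
t=np.array([.603,-.365,.1178]);X=np.array([.936,.352,0]);Y=np.array([.352,-.936,0])
def f(uv,off):
    o,d=ray(c,uv); s=((t+off*X-o)@X)/(d@X); p=o+s*d-t; return p@X*1e3,p@Y*1e3,p[2]*1e3
print(bot.get_obs()['gripper_width'])
for uv in [(207,227),(296,227),(180,262),(331,262)]:
    print(uv,np.round(f(uv,.011),1),np.round(f(uv,0),1))
# projected points
for dz in (0,.01,.019,.03): print(dz,proj(c,t+.011*X+[0,0,dz]),proj(c,t-.011*X+[0,0,dz]))
```

```text
0.7604581089523509
(207, 227) [ 11.  -24.7  33.3] [ -0.  -29.1   9.5]
(296, 227) [11.  23.7 33.2] [-0.  28.1  9.3]
(180, 262) [ 11.  -30.4  68.1] [  0.  -35.8  50.4]
(331, 262) [11.  32.9 67.9] [-0.  38.8 50.2]
0 [[252.27081981 205.84115278]] [[252.22008641 235.90840069]]
0.01 [[252.30266945 211.34824117]] [[252.24799484 242.87950833]]
0.019 [[252.33463438 216.87468468]] [[252.27589753 249.8480576 ]]
0.03 [[252.37877623 224.50544865]] [[252.31425526 259.4258621 ]]
```

View pics/w6.png

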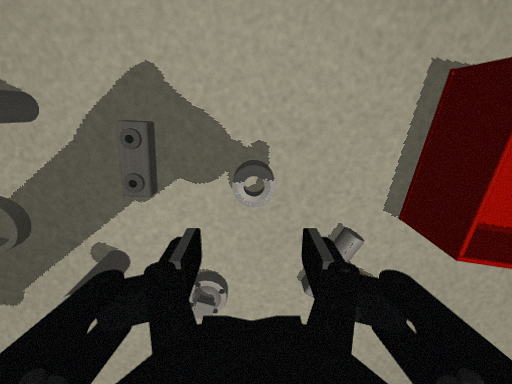

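Run:
```python
from h import *
c=snap('scene')
print(bot.get_obs()['gripper_width'],bot.get_obs()['eef_pos'],bot.get_obs()['q'])
t=np.array([.603,-.365,.1178])
print(proj(c,t))
# vertical line from tcp to bench & up
overlay(c,[np.array([t,t+[0,0,.1]]),np.array([t*[1,1,0],t]),circ(*t,.01)],'s6.png',(90,180,290,380))
```

```text
0.8489327113464246 [ 0.60200388 -0.36448314  0.11613263] [ 0.52266316  0.61150375 -0.09930334  1.5485459   0.068138    0.98770775
 -0.80739523]
[[167.44117613 318.30267968]]
```

View pics/s6.png

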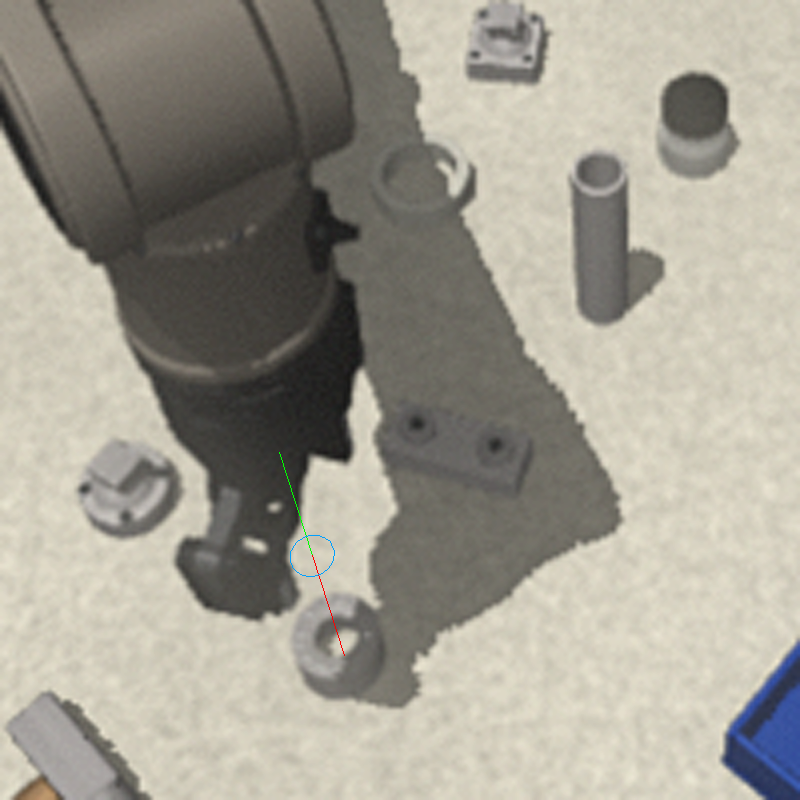

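Run:
```python
from h import *
c=snap('scene')
t=np.array([.603,-.365,.1178]);X=np.array([.936,.352,0]);Y=np.array([.352,-.936,0])
cur=[]
for dx,dz in ((0,0.013),(-.012,.013),(0,.033),(0,.043)):
    C=[]
    for s in(-1,1):
        # inner pad face rectangle bottom edge to up 22, at y=s*.0425 ; outer at .057
        P=[]
        for y,x in((.0425,.011),(.057,.011),(.057,-.011),(.0425,-.011),(.0425,.011)): P.append(t+(dx+x)*X+s*y*Y+[0,0,dz])
        cur.append(np.array(P)); 
im=[]
for k in range(2):
  pass
cols=cur
order=[cur[0],cur[2],cur[4],cur[6],cur[1],cur[3],cur[5],cur[7]]
overlay(c,order,'s7.png',(110,260,230,350),6)
```

```text
(no output)
```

View pics/s7.png

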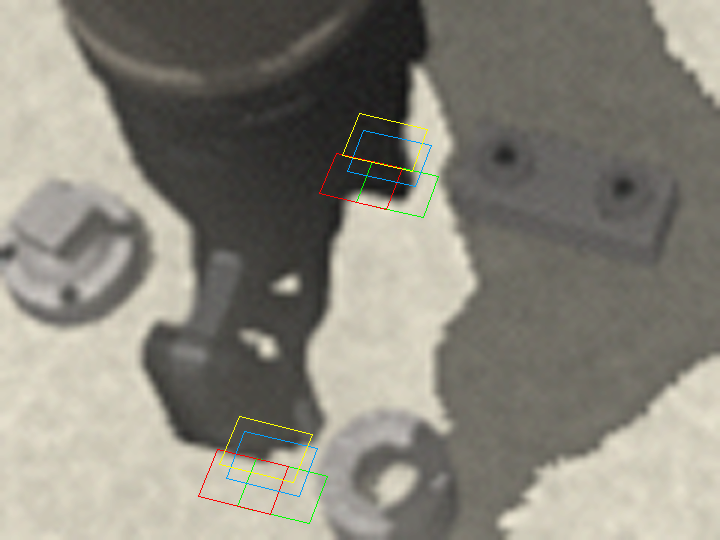

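Request:
step_arm(
  increments=[
    [0, 0, -0.04, 0, 0, 0, -1],
    [0, 0, -0.08, 0, 0, 0, -1],
    [0, 0, -0.11, 0, 0, 0, -1],
    [0, 0, -0.12, 0, 0, 0, -1],
    [0, 0, -0.12, 0, 0, 0, -1],
  ],
)

```text
t: 5.92
eef_pos: [0.6003, -0.3635, -0.0062]
tool_rot: [-0.002, 0.984, 0.179, -0.003]
contact_force: [-0.7, 0.1, 0.7]
gripper_width: 1.001
```

Run:
```python
from h import *
print(bot.grip_depth)
o=bot.get_obs();print(o['t'],o['eef_pos'],o['contact_force'],o['gripper_width'])
c=snap('scene');w=snap('wrist','w8.png')
overlay(c,[circ(.603,-.365,0,.022),circ(.603,-.365,.028,.022)],'s8.png',(110,260,230,380),5)
```

```text
0.0187
5.9167 [ 0.60028742 -0.363452   -0.00617169] [-0.67864997  0.12326292  0.70037017] 1.001223826610434
```

View pics/s8.png

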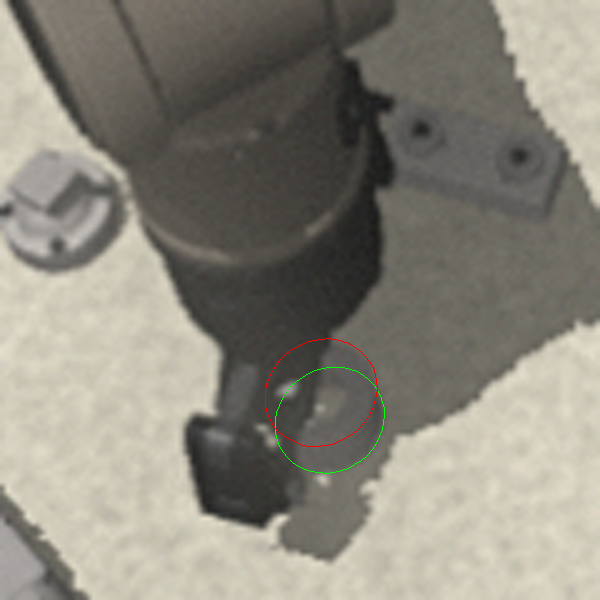

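View pics/w8.png

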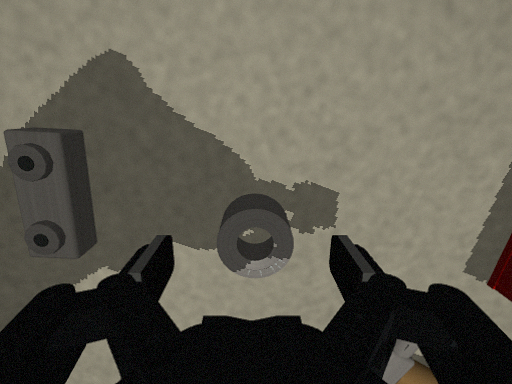

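Run:
```python
from h import *
c=snap('scene')
t=np.array([.603,-.365,-.0022]);X=np.array([.936,.352,0]);Y=np.array([.352,-.936,0])
order=[]
for s in (1,-1):
  for dx,dz in ((0,0.013),(-.011,.013),(0,.033),(0,.043)):
    order.append(np.array([t+(dx+x)*X+s*y*Y+[0,0,dz] for y,x in((.0425,.011),(.057,.011),(.057,-.011),(.0425,-.011),(.0425,.011))]))
overlay(c,order,'s9.png',(120,290,220,380),8)
w=snap('wrist')
order=[]
for s in (1,-1):
  for dx,dz in ((0,0.013),(-.011,.013),(0,.033),(0,.043)):
    order.append(np.array([t+(dx+x)*X+s*y*Y+[0,0,dz] for y,x in((.0425,.011),(.057,.011),(.057,-.011),(.0425,-.011),(.0425,.011))]))
overlay(w,order,'w9.png',(120,180,380,340),3)
```

```text
(no output)
```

View pics/s9.png

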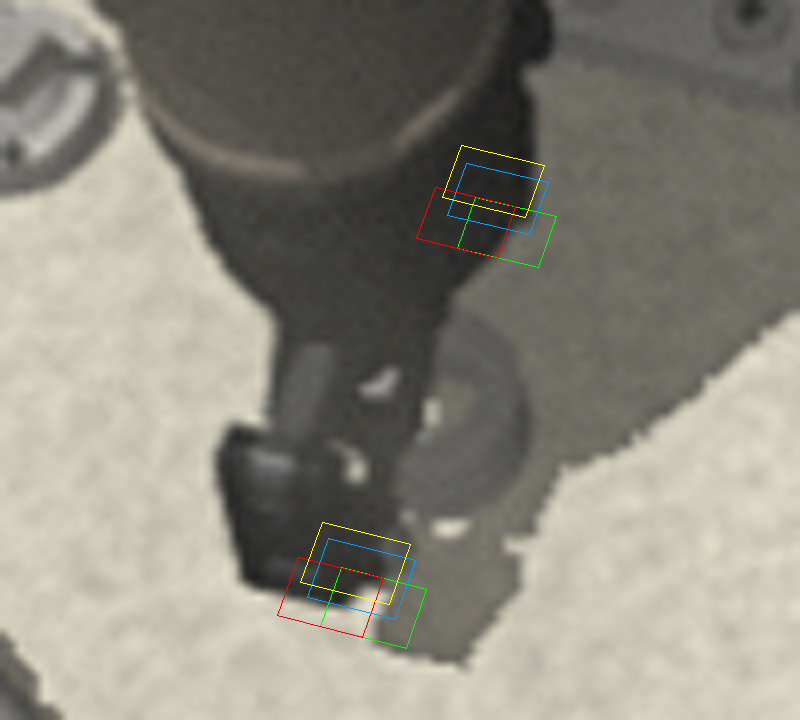

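View pics/w9.png

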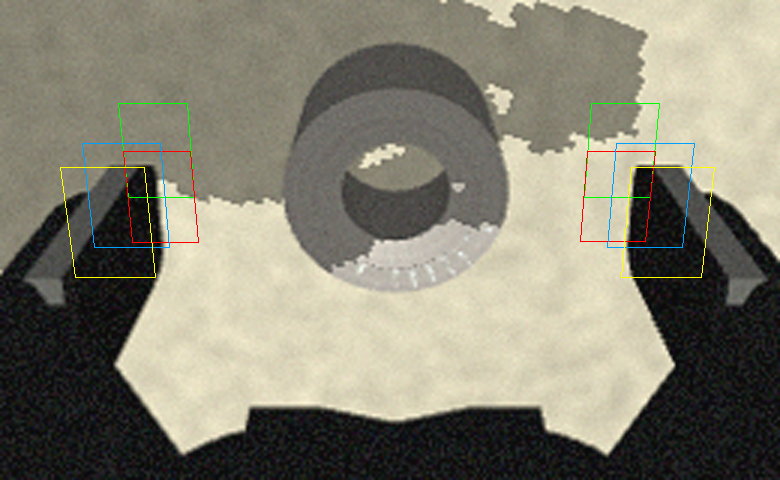

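Request:
step_arm(
  increments=[
    [0.003, 0.001, -0.005, 0, 0, 0, -1],
    [0.003, 0.001, -0.01, 0, 0, 0, -1],
    [0.003, 0.001, -0.015, 0, 0, 0, -1],
    [0.003, 0.001, -0.018, 0, 0, 0, -1],
    [0.003, 0.001, -0.018, 0, 0, 0, 1],
    [0.003, 0.001, -0.018, 0, 0, 0, 1],
    [0.003, 0.001, -0.018, 0, 0, 0, 1],
    [0.003, 0.001, -0.018, 0, 0, 0, 1],
    [0.003, 0.001, -0.018, 0, 0, 0, 1],
    [0.003, 0.001, -0.018, 0, 0, 0, 1],
  ],
  force=50,
)

```text
t: 6.95
eef_pos: [0.6064, -0.3642, -0.0196]
tool_rot: [0.0, 0.984, 0.179, 0.0]
contact_force: [-0.5, 0.2, 3.0]
gripper_width: 0.501
```

Run:
```python
from h import *
o=bot.get_obs();print(o['t'],o['eef_pos'],o['contact_force'],o['gripper_width'])
c=snap('wrist','w10.png')
```

```text
6.95 [ 0.60635986 -0.36423241 -0.01962641] [-0.54516661  0.20732826  3.01932108] 0.5006209142336238
```

View pics/w10.png

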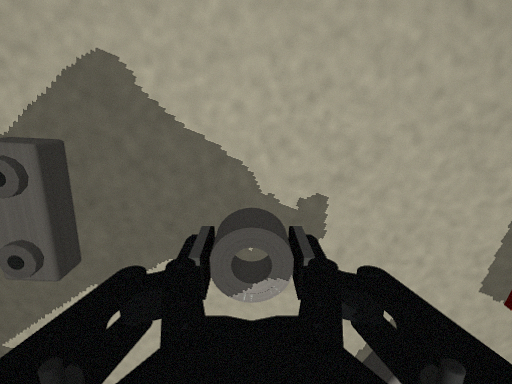

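Request:
step_arm(
  increments=[
    [0, 0, 0, 0, 0, 0, 1],
    [0, 0, 0.01, 0, 0, 0, 1],
    [0, 0, 0.03, 0, 0, 0, 1],
    [0, 0, 0.06, 0, 0, 0, 1],
    [0, 0, 0.1, 0, 0, 0, 1],
    [0, 0, 0.14, 0, 0, 0, 1],
    [0, 0, 0.16, 0, 0, 0, 1],
    [0, 0, 0.16, 0, 0, 0, 1],
    [0, 0, 0.16, 0, 0, 0, 1],
  ],
)

```text
t: 7.75
eef_pos: [0.6065, -0.3643, 0.1416]
tool_rot: [0.001, 0.984, 0.179, 0.001]
contact_force: [-0.4, -0.0, -1.8]
gripper_width: 0.5
```

Run:
```python
from h import *
o=bot.get_obs();print(o['t'],o['eef_pos'],o['contact_force'],o['gripper_width'])
c=snap('wrist','w11.png')
x,y,z=.603,-.365,.16
overlay(c,[circ(x,y,z+.0,.022),circ(x,y,z+.028,.022),circ(x,y,z+.028,.0105)],'w11.png',(150,170,350,310))
c=snap('scene','s11.png')
overlay(c,[circ(x,y,z+.0,.022),circ(x,y,z+.028,.022)],'s11.png',(90,180,290,330))
```

```text
7.75 [ 0.60649249 -0.36428866  0.14159468] [-0.39837668 -0.02744537 -1.79946788] 0.499667190089348
```

View pics/w11.png

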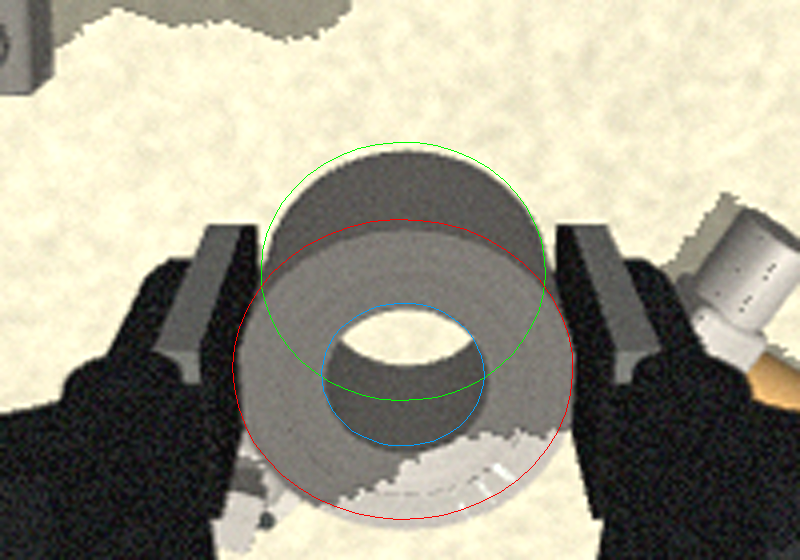

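View pics/s11.png

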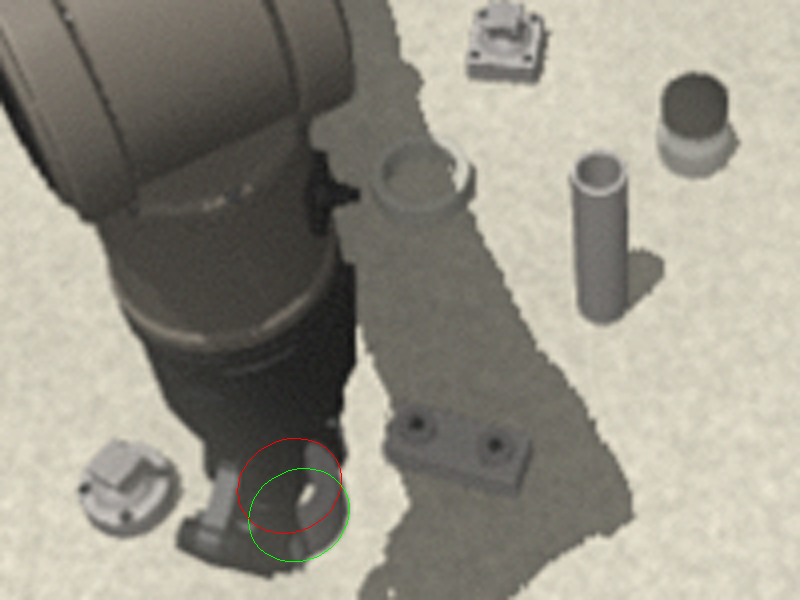

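Request:
step_arm(
  increments=[
    [0, 0.01, 0.03, 0, 0, 0, 1],
    [0, 0.035, 0.05, 0, 0, 0, 1],
    [-0.01, 0.07, 0.07, 0, 0, 0, 1],
    [-0.015, 0.11, 0.08, 0, 0, 0, 1],
    [-0.02, 0.15, 0.08, 0, 0, 0, 1],
    [-0.025, 0.19, 0.08, 0, 0, 0, 1],
    [-0.03, 0.23, 0.08, 0, 0, 0, 1],
    [-0.035, 0.27, 0.08, 0, 0, 0, 1],
    [-0.04, 0.31, 0.08, 0, 0, 0, 1],
    [-0.046, 0.35, 0.08, 0, 0, 0, 1],
  ],
)

```text
t: 8.68
eef_pos: [0.5582, -0.0123, 0.2178]
tool_rot: [-0.0, 0.984, 0.179, -0.002]
contact_force: [0.7, 0.3, -1.5]
gripper_width: 0.502
```

Request:
step_arm(
  increments=[
    [-0.01, 0.04, 0, 0, 0, 0, 1],
    [-0.02, 0.08, 0, 0, 0, 0, 1],
    [-0.03, 0.12, 0, 0, 0, 0, 1],
    [-0.04, 0.15, 0, 0, 0, 0, 1],
    [-0.05, 0.174, 0, 0, 0, 0, 1],
    [-0.05, 0.174, 0, 0, 0, 0, 1],
    [-0.05, 0.174, 0, 0, 0, 0, 1],
  ],
)

```text
t: 9.27
eef_pos: [0.5082, 0.1613, 0.2181]
tool_rot: [0.0, 0.983, 0.181, -0.002]
contact_force: [0.6, -1.2, -0.6]
gripper_width: 0.502
```

```bash
python3 b.py w12.png; python3 -c "
from h import *
o=bot.get_obs();print(o['t'],o['eef_pos'],o['tool_rot'],o['q'])"
```

```text
square_adapter_mid 0.68 [333.6 243.2] [0.4387 0.0005 0.021 ]
short_tube_mid 0.94 [490.  296.6] [ 0.4493 -0.254   0.04  ]
collar_mid 0.65 [486.4 189.8] [ 0.5933 -0.1723  0.014 ]
collar_mid 0.58 [250.4 251.8] [0.3759 0.1123 0.014 ]
long_tube_mid 0.65 [487.5 193.1] [ 0.5878 -0.1268  0.065 ]
square_nest_seat 0.67 [157.6 161.4] [0.4623 0.287  0.01  ]
bar_nest_seat 0.58 [228.4 175.5] [0.4788 0.1856 0.01  ]
tube_cup_seat 0.69 [160.  90.] [0.5563 0.3089 0.01  ]
taper_peg_seat 0.8 [238.2 102.7] [0.5782 0.2065 0.015 ]
9.8167 [0.51009305 0.15968522 0.21985106] [2.97169949e-05 9.83915805e-01 1.78632826e-01 4.82516604e-05] [-0.13874214  0.25459838 -0.33299355  1.85813684  0.09546798  1.04420135
 -1.72143072]
```

View pics/w12.png

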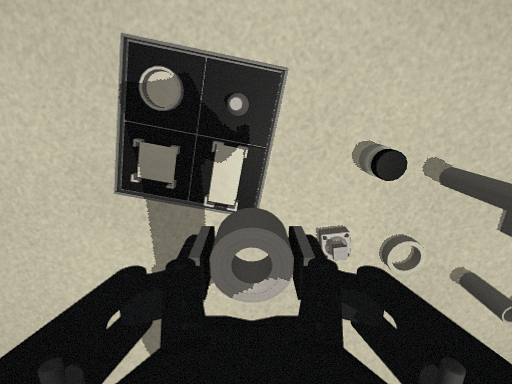

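```bash
cat > tray.py <<'E'
from h import *
from scipy.optimize import least_squares
def fit():
    c=snap('wrist')
    q=np.array([(123,34),(287,68),(258,212),(115,193)],float)
    W=np.array([onz(c,p,.016) for p in q]);print(W.round(4))
    for i in range(4): print(np.linalg.norm(W[i]-W[(i+1)%4]).round(4))
    def corners(p):
        return rect(p[0],p[1],.016,.212,.212,p[2])[:4]
    f=lambda p:min((np.roll(corners(p),k,0)[::d]-W for k in range(4) for d in(1,-1)),key=lambda r:(r**2).sum())[:,:2].ravel()
    m=W.mean(0);e=W[1]-W[0]
    s=least_squares(f,[m[0],m[1],np.arctan2(e[1],e[0])]);print(s.x,np.rad2deg(s.x[2]),s.fun.round(4))
    return c,s.x
if __name__=='__main__':
    c,(x,y,a)=fit()
    a=(a+np.pi/4)%(np.pi/2)-np.pi/4
    R=np.array([[np.cos(a),-np.sin(a)],[np.sin(a),np.cos(a)]])
    cells={n:np.array([x,y])+R@(np.array(o)*.05) for n,o in dict(tube=(1,1),peg=(1,-1),sq=(-1,1),bar=(-1,-1)).items()}
    print(a,{k:v.round(4) for k,v in cells.items()})
    cur=[rect(x,y,.016,.212,.212,a),rect(*cells['sq'],.022,.054,.054,a),rect(*cells['bar'],.022,.088,.042,a),circ(*cells['tube'],.024,.023),circ(*cells['peg'],.01,.0145),circ(*cells['peg'],.055,.009)]
    overlay(c,cur,'tray.png',(100,20,300,220),4)
E
python3 tray.py
```

```text
[[0.6067 0.3656 0.016 ]
 [0.6427 0.1605 0.016 ]
 [0.4452 0.1244 0.016 ]
 [0.3994 0.3308 0.016 ]]
0.2083
0.2008
0.2114
0.2102
[ 0.52351245  0.24531586 -1.3858941 ] -79.40588274664114 [ 0.0015  0.0034  0.0045  0.0001 -0.0064 -0.0028  0.0004 -0.0008]
0.18490222741345042 {'tube': array([0.5635, 0.3037]), 'peg': array([0.5819, 0.2054]), 'sq': array([0.4652, 0.2853]), 'bar': array([0.4836, 0.187 ])}
```

View pics/tray.png

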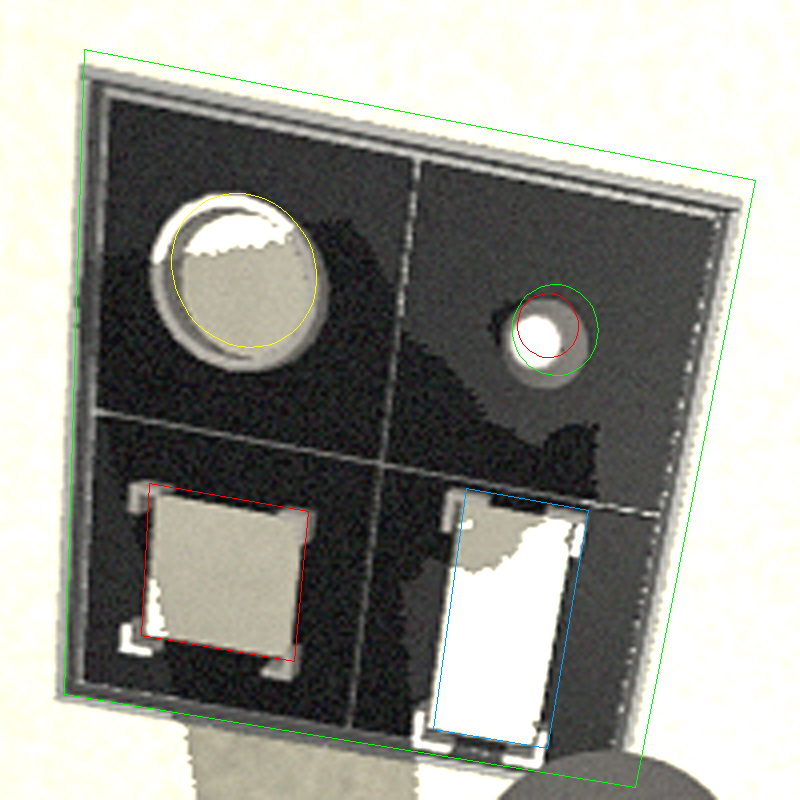

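```bash
cat > tray2.py <<'E'
from h import *
from scipy.optimize import least_squares
c=snap('wrist')
pts=[((381,464),(0,0),.010,2),((545,345),(.05,-.05),.010,1),((537,337),(.05,-.05),.056,1),((240,277),(.05,.05),.022,1),((225,576),(-.05,.05),.013,1),((505,618),(-.05,-.05),.013,1),
((82,66),(.106,.106),.016,1),((741,203),(.106,-.106),.016,1),((57,697),(-.106,.106),.016,1)]
pu=np.array([p[0] for p in pts])/4+[100,20]-.5
L=np.array([p[1] for p in pts]);z=np.array([p[2] for p in pts]);w=np.array([p[3] for p in pts])
def W(p):
    R=np.array([[np.cos(p[2]),-np.sin(p[2])],[np.sin(p[2]),np.cos(p[2])]])
    return np.c_[L@R.T+p[:2],z]
f=lambda p:((proj(c,W(p))-pu)*w[:,None]).ravel()
s=least_squares(f,[.52,.245,.185]);print(s.x);print(s.fun.reshape(-1,2).round(1))
x,y,a=s.x
R=np.array([[np.cos(a),-np.sin(a)],[np.sin(a),np.cos(a)]])
cells={n:np.array([x,y])+R@(np.array(o)*.05) for n,o in dict(tube=(1,1),peg=(1,-1),sq=(-1,1),bar=(-1,-1)).items()}
print({k:v.round(4) for k,v in cells.items()})
cur=[rect(x,y,.016,.212,.212,a),rect(*cells['sq'],.022,.054,.054,a),rect(*cells['bar'],.022,.088,.042,a),circ(*cells['tube'],.024,.023),circ(*cells['peg'],.01,.0145),circ(*cells['peg'],.055,.009)]
overlay(c,cur,'tray2.png',(100,20,300,220),4)
E
python3 tray2.py
```

```text
[0.51898194 0.24707345 0.1768826 ]
[[ 0.3 -0.4]
 [ 0.4 -0.6]
 [ 0.3  0.7]
 [-0.3  1.4]
 [-0.4  0.5]
 [-1.1  2.4]
 [-0.8 -1.7]
 [ 1.5 -1.9]
 [-0.5  0.9]]
{'tube': array([0.5594, 0.3051]), 'peg': array([0.577 , 0.2067]), 'sq': array([0.461 , 0.2875]), 'bar': array([0.4786, 0.1891])}
```

View pics/tray2.png

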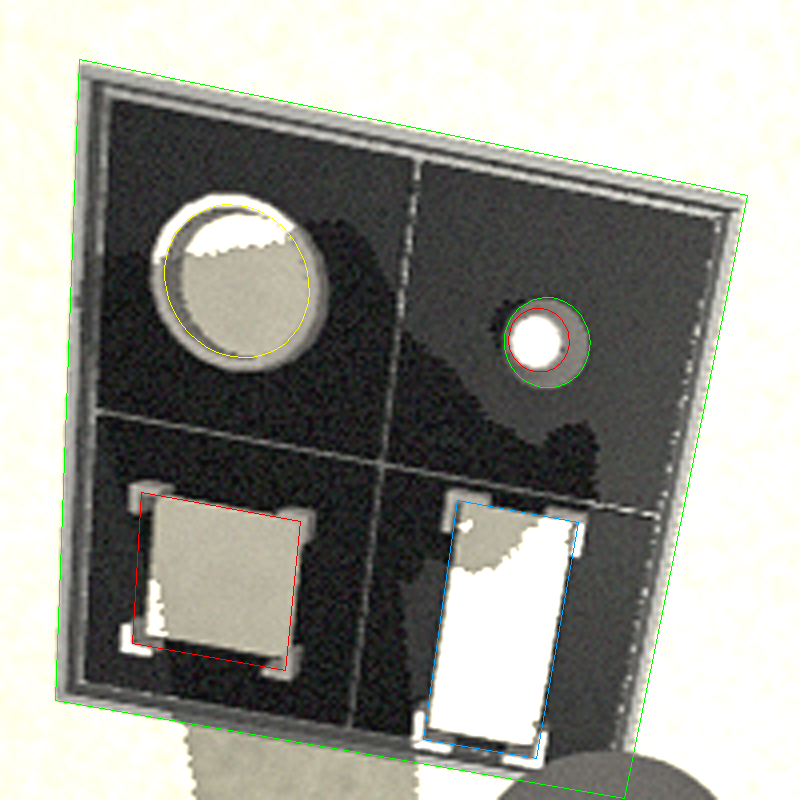

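Request:
step_arm(
  increments=[
    [0.03, 0.02, 0, 0, 0, 0, 1],
    [0.06, 0.04, -0.02, 0, 0, 0, 1],
    [0.07, 0.048, -0.05, 0, 0, 0, 1],
    [0.07, 0.048, -0.08, 0, 0, 0, 1],
    [0.07, 0.048, -0.11, 0, 0, 0, 1],
    [0.07, 0.048, -0.135, 0, 0, 0, 1],
    [0.07, 0.048, -0.135, 0, 0, 0, 1],
    [0.07, 0.048, -0.135, 0, 0, 0, 1],
  ],
)

```text
t: 10.58
eef_pos: [0.5791, 0.2077, 0.0839]
tool_rot: [0.0, 0.984, 0.179, -0.001]
contact_force: [0.4, 0.4, -0.1]
gripper_width: 0.5
```

Run:
```python
from h import *
o=bot.get_obs();print(o['t'],o['eef_pos'],o['tool_rot'],o['contact_force'])
c=snap('wrist','w13.png')
print(c['extrinsics'][:3,3])
x,y,z=.577,.2067,.1
overlay(c,[circ(x,y,z+.0,.022),circ(x,y,z+.028,.022),circ(x,y,z+.028,.0105),circ(x,y,.01,.0145),circ(x,y,.055,.009)],'w13.png',(150,150,350,300))
c=snap('scene')
overlay(c,[circ(x,y,z+.0,.022),circ(x,y,z+.028,.022),circ(x,y,z+.028,.0105),circ(x,y,.01,.0145),circ(x,y,.055,.009)],'s13.png',(220,70,360,190),5)
```

```text
10.5833 [0.57911814 0.20770131 0.0839316 ] [ 2.51585633e-04  9.83851740e-01  1.78979522e-01 -1.42150847e-03] [ 0.42633327  0.3804841  -0.06877022]
[0.6474891  0.23330931 0.25109764]
```

View pics/w13.png

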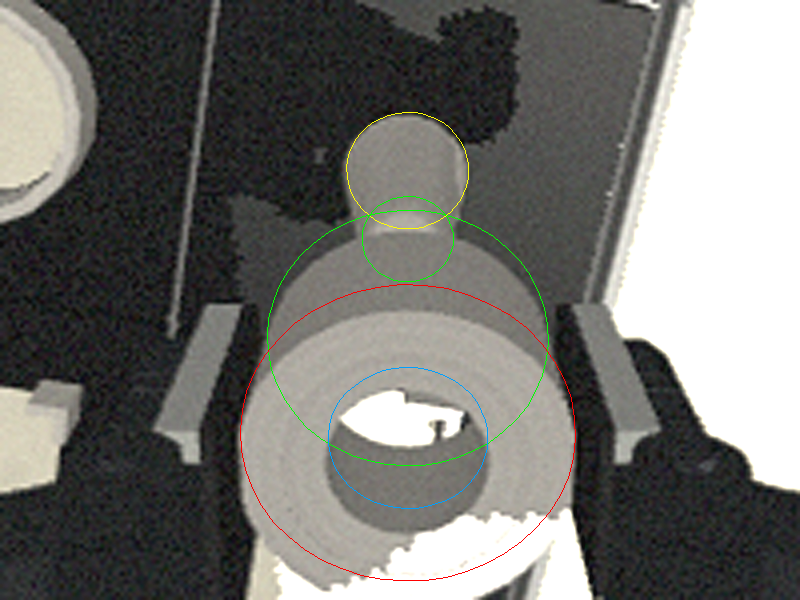

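View pics/s13.png

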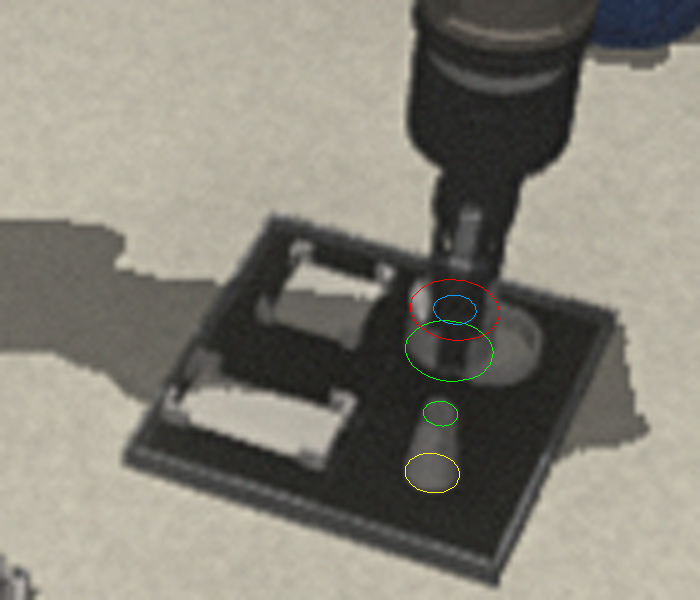

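Request:
step_arm(
  increments=[
    [0.003, 0.001, -0.005, 0, 0, 0, 1],
    [0.003, 0.001, -0.015, 0, 0, 0, 1],
    [0.003, 0.001, -0.03, 0, 0, 0, 1],
    [0.003, 0.001, -0.045, 0, 0, 0, 1],
    [0.003, 0.001, -0.055, 0, 0, 0, 1],
    [0.003, 0.001, -0.065, 0, 0, 0, 1],
    [0.003, 0.001, -0.065, 0, 0, 0, 1],
    [0.003, 0.001, -0.065, 0, 0, 0, 1],
  ],
)

```text
t: 11.35
eef_pos: [0.5828, 0.209, 0.0195]
tool_rot: [0.0, 0.984, 0.179, -0.0]
contact_force: [-0.1, 0.5, -0.6]
gripper_width: 0.5
```

```bash
cat > v.py <<'E'
from h import *
import sys
z=float(sys.argv[1])
o=bot.get_obs();print(o['t'],o['eef_pos'],o['contact_force'],o['gripper_width'])
c=snap('wrist')
x,y=.577,.2067
overlay(c,[circ(x,y,z+.0,.022),circ(x,y,z+.028,.022),circ(x,y,z+.028,.0105),circ(x,y,.01,.0145),circ(x,y,.055,.009)],sys.argv[2],(150,150,350,300))
E
python3 v.py .035 w14.png
```

```text
11.35 [0.58284381 0.20899997 0.01951891] [-0.09793712  0.47513933 -0.60892904] 0.5004826881113817
```

View pics/w14.png

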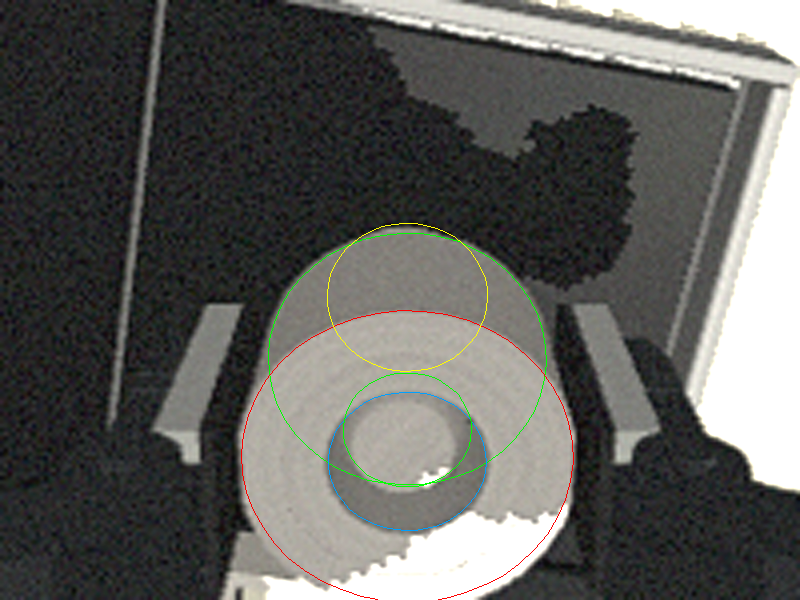

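Request:
step_arm(
  increments=[
    [0, 0, -0.004, 0, 0, 0, 1],
    [0, 0, -0.008, 0, 0, 0, 1],
    [0, 0, -0.012, 0, 0, 0, 1],
    [0, 0, -0.015, 0, 0, 0, 1],
    [0, 0, -0.017, 0, 0, 0, 1],
    [0, 0, -0.017, 0, 0, 0, 1],
  ],
)

```text
t: 11.9
eef_pos: [0.5809, 0.2087, 0.0022]
tool_rot: [0.0, 0.984, 0.179, -0.002]
contact_force: [-5.4, -1.0, 0.2]
gripper_width: 0.499
```

Request:
step_arm(
  increments=[
    [0, 0, -0.001, 0, 0, 0, 1],
    [0, 0, -0.002, 0, 0, 0, 1],
    [0, 0, -0.003, 0, 0, 0, 1],
    [0, 0, -0.003, 0, 0, 0, 1],
  ],
)

```text
t: 12.23
eef_pos: [0.5805, 0.2086, -0.0005]
tool_rot: [0.0, 0.984, 0.179, -0.002]
contact_force: [-7.8, -1.1, 3.3]
gripper_width: 0.497
```

Request:
step_arm(
  increments=[
    [-0.002, 0, -0.001, 0, 0, 0, 1],
    [-0.003, 0, -0.002, 0, 0, 0, 1],
    [-0.003, 0, -0.003, 0, 0, 0, 1],
    [-0.003, 0, -0.003, 0, 0, 0, 1],
  ],
)

```text
t: 12.57
eef_pos: [0.5802, 0.2086, -0.0032]
tool_rot: [0.0, 0.984, 0.179, 0.0]
contact_force: [-1.7, -0.9, 0.9]
gripper_width: 0.504
```

```bash
python3 v.py .015 w15.png
```

```text
12.5667 [ 0.58017568  0.20863593 -0.00324158] [-1.7478974  -0.8708988   0.93597927] 0.5043476261680682
```

View pics/w15.png

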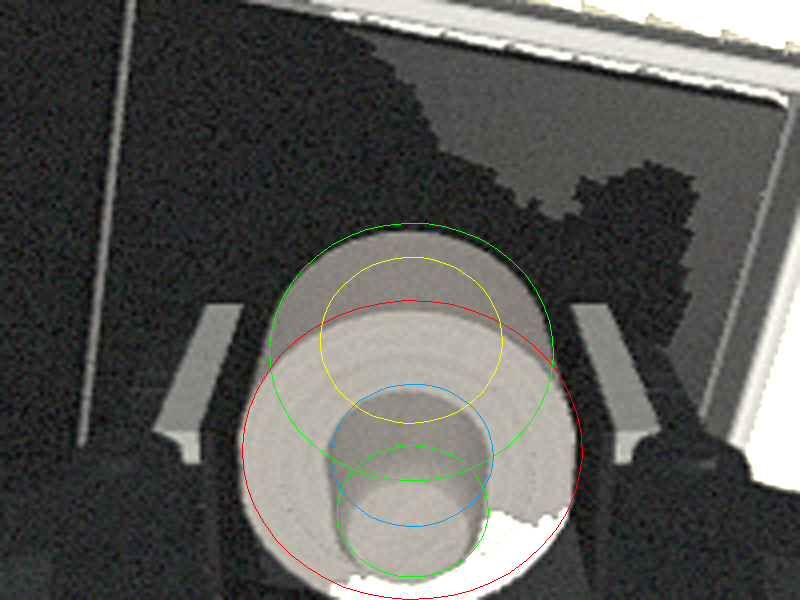

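Request:
step_arm(
  increments=[
    [0, 0, -0.001, 0, 0, 0, 1],
    [0, 0, -0.002, 0, 0, 0, 1],
    [0, 0, -0.003, 0, 0, 0, 1],
    [0, 0, -0.003, 0, 0, 0, 1],
  ],
)

```text
t: 12.95
eef_pos: [0.5802, 0.2086, -0.0046]
tool_rot: [0.001, 0.984, 0.179, 0.0]
contact_force: [-7.2, -4.8, 16.2]
gripper_width: 0.501
```

Request:
step_arm(
  increments=[
    [0, 0, 0.002, 0, 0, 0, 0.4],
    [0, 0, 0.002, 0, 0, 0, -0.6],
    [0, 0, 0.002, 0, 0, 0, -0.8],
    [0, 0, 0.002, 0, 0, 0, -0.8],
    [0, 0, 0.002, 0, 0, 0, -0.8],
    [0, 0, 0.03, 0, 0, 0, -0.8],
    [0, 0, 0.06, 0, 0, 0, -0.8],
    [-0.01, -0.01, 0.1, 0, 0, 0, -0.8],
    [-0.02, -0.02, 0.13, 0, 0, 0, -0.8],
    [-0.03, -0.03, 0.16, 0, 0, 0, -0.8],
  ],
)

```text
t: 13.78
eef_pos: [0.5499, 0.1792, 0.1557]
tool_rot: [-0.0, 0.984, 0.179, 0.001]
contact_force: [1.1, 0.2, -0.4]
gripper_width: 0.901
```

```bash
cat > v2.py <<'E'
from h import *
import sys
o=bot.get_obs();print(o['t'],o['eef_pos'],o['contact_force'],o['gripper_width'])
c=snap('wrist')
x,y=.577,.2067;z=.015
overlay(c,[circ(x,y,z+.0,.022),circ(x,y,z+.028,.022),circ(x,y,z+.028,.0105)],sys.argv[1],(130,70,330,220))
E
python3 v2.py w16.png
```

```text
13.7833 [0.54993778 0.17922971 0.15566103] [ 1.11898941  0.23774507 -0.36239312] 0.9013037943444941
```

View pics/w16.png

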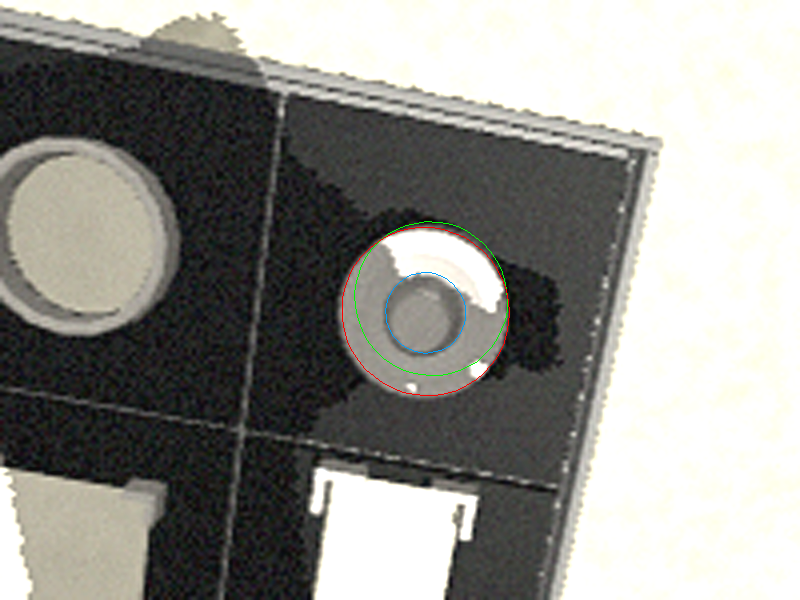

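Request:
step_arm(
  increments=[
    [-0.02, -0.035, 0.006, 0, 0, 0, -0.8],
    [-0.04, -0.07, 0.006, 0, 0, 0, -0.8],
    [-0.06, -0.1, 0.006, 0, 0, 0, -0.8],
    [-0.08, -0.13, 0.006, 0, 0, 0, -1],
    [-0.1, -0.16, 0.006, 0, 0, 0, -1],
    [-0.11, -0.178, 0.006, 0, 0, 0, -1],
    [-0.11, -0.179, 0.006, 0, 0, 0, -1],
    [-0.11, -0.179, 0.006, 0, 0, 0, -1],
  ],
)

```text
t: 14.5
eef_pos: [0.44, -0.0009, 0.16]
tool_rot: [0.0, 0.984, 0.178, 0.0]
contact_force: [1.1, 0.0, -0.2]
gripper_width: 0.997
```

```bash
python3 b.py w17.png square_adapter_mid
python3 - <<'E'
from h import *
o=bot.get_obs();print(o['t'],o['eef_pos'],o['contact_force'],o['gripper_width'])
c=snap('wrist')
print(c['extrinsics'].round(4))
x,y=.439,0
overlay(c,[rect(x,y,.02,.044,.044,.35),rect(x,y,.0,.044,.044,.35),circ(x,y,.02,.017)],'w17o.png',(180,130,330,240),5)
E
```

```text
square_adapter_mid 0.83 [251.  179.6] [ 0.434 -0.003  0.021]
square_adapter_mid 0.4 [447.4 243.4] [ 0.443  -0.2674  0.021 ]
14.6 [0.44097616 0.00106955 0.16007563] [ 0.96149862 -0.73329609  0.53065386] 1.0011758098247394
[[ 3.533e-01  8.968e-01  2.661e-01  5.086e-01]
 [-9.355e-01  3.388e-01  1.004e-01  2.650e-02]
 [-2.000e-04 -2.844e-01  9.587e-01  3.275e-01]
 [ 0.000e+00  0.000e+00  0.000e+00  1.000e+00]]
```

View pics/w17o.png

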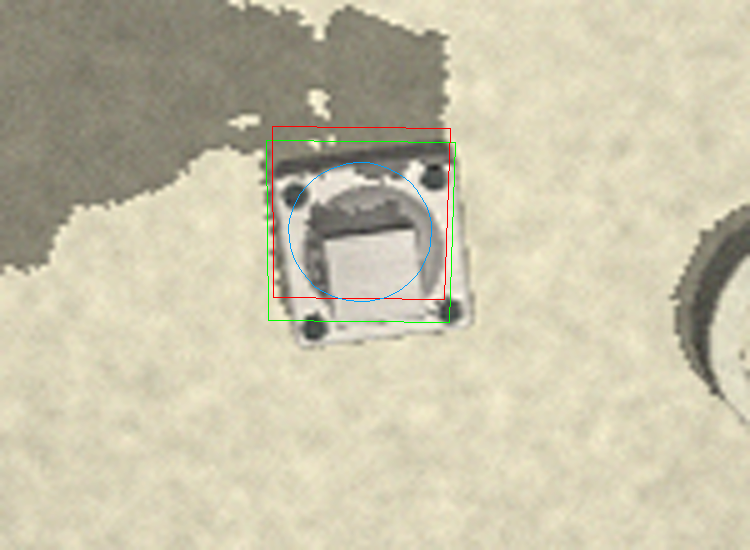

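Run:
```python
from h import *
c=snap('wrist')
P=np.array([onz(c,np.array(p)/5+[180,130]-.5,.02) for p in [(294,196),(434,177),(451,310),(314,328)]])
m=P.mean(0);print(P.round(4),m)
for i in range(4):
    d=P[(i+1)%4]-P[i];print(np.linalg.norm(d),np.rad2deg(np.arctan2(d[1],d[0]))%90)
d=P[3]-P[0]+P[2]-P[1];d2=P[1]-P[0]+P[2]-P[3]
a=np.deg2rad(np.mean([np.rad2deg(np.arctan2(v[1],v[0]))%90 for v in(d,d2)]));print(np.rad2deg(a))
overlay(c,[rect(*m[:2],.02,.044,.044,a),rect(*m[:2],.0,.044,.044,a),circ(*m[:2],.02,.017)],'w18.png',(180,130,330,240),5)
```

```text
[[ 0.4418  0.018   0.02  ]
 [ 0.4578 -0.0112  0.02  ]
 [ 0.4289 -0.0271  0.02  ]
 [ 0.4128  0.0023  0.02  ]] [ 0.43532639 -0.00452665  0.02      ]
0.03326620662067161 28.601962033837538
0.03299172419389225 28.82132973542471
0.033502460052841736 28.584779193217273
0.032981618318389215 28.410978413327395
28.60476285865716
```

View pics/w18.png

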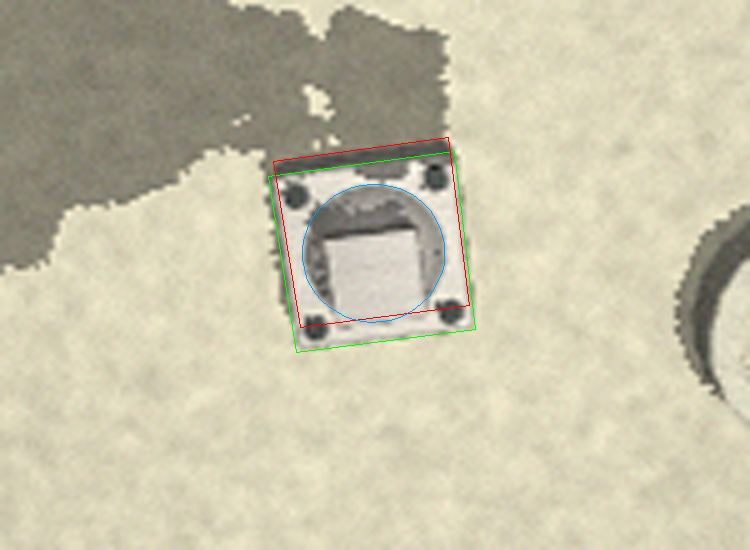

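Request:
step_arm(
  increments=[
    [-0.0014, -0.0026, -0.02, 0, 0, 4, -1],
    [-0.0014, -0.0026, -0.05, 0, 0, 8, -1],
    [-0.0014, -0.0026, -0.085, 0, 0, 8, -1],
    [-0.0014, -0.0026, -0.12, 0, 0, 8, -1],
    [-0.0014, -0.0026, -0.15, 0, 0, 8, -1],
    [-0.0014, -0.0026, -0.165, 0, 0, 8, -1],
    [-0.0014, -0.0026, -0.175, 0, 0, 8, -1],
    [-0.0014, -0.0026, -0.178, 0, 0, 8, -1],
    [-0.0014, -0.0026, -0.178, 0, 0, 8, -1],
  ],
  force=50,
)

```text
t: 15.45
eef_pos: [0.4388, -0.0018, -0.0185]
tool_rot: [-0.0, 0.969, 0.248, -0.0]
contact_force: [0.5, 0.0, -0.3]
gripper_width: 0.996
```

Run:
```python
from h import *
o=bot.get_obs();print(o['t'],o['eef_pos'],o['tool_rot'],o['contact_force'],o['gripper_width'])
c=snap('wrist')
m=(.436,-.004);a=np.deg2rad(28.6)
overlay(c,[rect(*m[:2],.02,.044,.044,a),rect(*m[:2],.0,.044,.044,a),circ(*m[:2],.02,.017)],'w19.png',(130,180,380,330),3)
```

```text
15.45 [ 0.43883771 -0.0018491  -0.01850109] [-2.01334411e-04  9.68844430e-01  2.47669913e-01 -2.09554847e-04] [ 0.51648609  0.04406861 -0.28080212] 0.9960258871713163
```

View pics/w19.png

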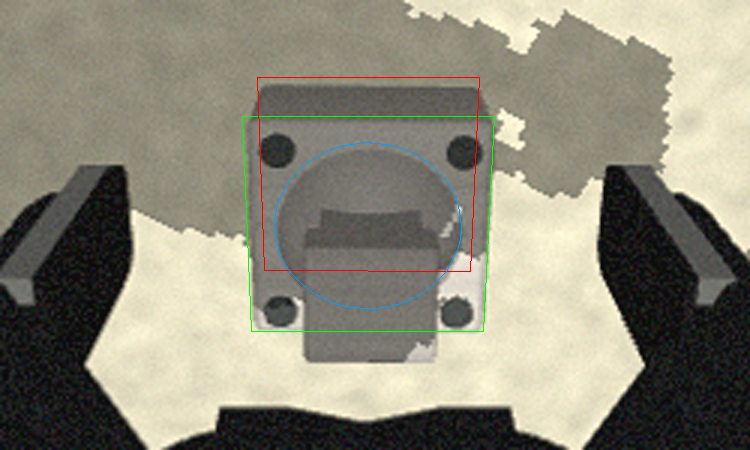

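Request:
step_arm(
  increments=[
    [0, 0, -0.003, 0, 0, 0, -0.3],
    [0, 0, -0.004, 0, 0, 0, 0.3],
    [0, 0, -0.004, 0, 0, 0, 1],
    [0, 0, -0.004, 0, 0, 0, 1],
    [0, 0, -0.004, 0, 0, 0, 1],
    [0, 0, -0.004, 0, 0, 0, 1],
    [0, 0, -0.004, 0, 0, 0, 1],
  ],
)

```text
t: 16.08
eef_pos: [0.4391, -0.0027, -0.0214]
tool_rot: [0.0, 0.969, 0.247, 0.001]
contact_force: [-0.9, 0.2, 5.3]
gripper_width: 0.504
```

Request:
step_arm(
  increments=[
    [0, 0, 0, 0, 0, 0, 1],
    [0, 0, 0.01, 0, 0, 0, 1],
    [0, 0, 0.03, 0, 0, 0, 1],
    [0, 0, 0.06, 0, 0, 0, 1],
    [0, 0, 0.1, 0, 0, 0, 1],
    [0, 0, 0.14, 0, 0, 0, 1],
    [0, 0, 0.14, 0, 0, 0, 1],
  ],
)

```text
t: 16.67
eef_pos: [0.443, -0.0021, 0.1251]
tool_rot: [0.001, 0.969, 0.247, 0.006]
contact_force: [2.3, 0.4, -1.7]
gripper_width: 0.504
```

Run:
```python
from h import *
o=bot.get_obs();print(o['t'],o['eef_pos'],o['tool_rot'],o['contact_force'],o['gripper_width'])
c=snap('wrist')
m=(.436,-.004);a=np.deg2rad(28.6)
z=.14
overlay(c,[rect(*m[:2],z+.02,.044,.044,a),rect(*m[:2],z,.044,.044,a),circ(*m[:2],z+.02,.017)],'w20.png',(130,180,380,330),3)
```

```text
16.6667 [ 0.44301266 -0.00211834  0.12507512] [0.00127991 0.96900594 0.24696462 0.00585926] [ 2.26428393  0.37132055 -1.72836427] 0.5039260134919731
```

View pics/w20.png

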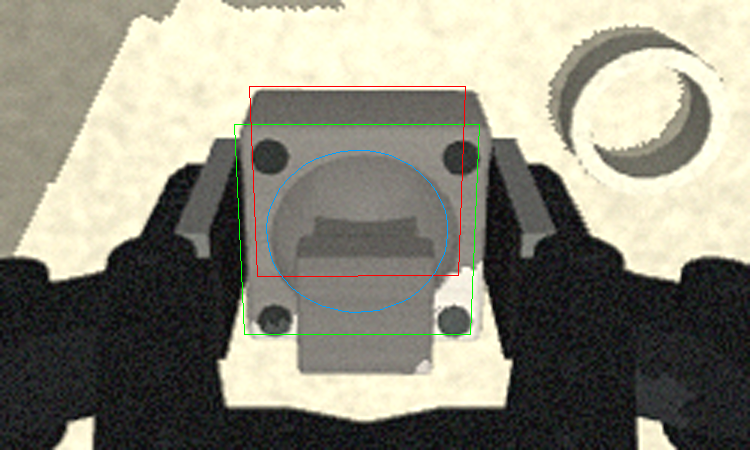

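Request:
step_arm(
  increments=[
    [0.004, 0.03, 0.01, 0, 0, -3, 1],
    [0.007, 0.07, 0.02, 0, 0, -6, 1],
    [0.01, 0.11, 0.03, 0, 0, -9, 1],
    [0.013, 0.15, 0.03, 0, 0, -12, 1],
    [0.016, 0.19, 0.02, 0, 0, -15, 1],
    [0.02, 0.23, 0.01, 0, 0, -18.5, 1],
    [0.023, 0.265, 0, 0, 0, -18.5, 1],
    [0.0254, 0.29, -0.02, 0, 0, -18.5, 1],
    [0.0254, 0.29, -0.03, 0, 0, -18.5, 1],
    [0.0254, 0.29, -0.03, 0, 0, -18.5, 1],
  ],
)

```text
t: 17.55
eef_pos: [0.4609, 0.2873, 0.0845]
tool_rot: [0.001, 0.996, 0.09, -0.003]
contact_force: [0.1, -0.9, -1.3]
gripper_width: 0.502
```

Request:
step_arm(
  increments=[
    [0, 0, 0, 0, 0, 0, 1],
    [0, 0, 0, 0, 0, 0, 1],
  ],
)

```text
t: 17.72
eef_pos: [0.464, 0.2856, 0.0878]
tool_rot: [0.001, 0.996, 0.087, -0.0]
contact_force: [-0.0, -0.2, -1.3]
gripper_width: 0.498
```

Run:
```python
from h import *
o=bot.get_obs();print(o['t'],o['eef_pos'],o['tool_rot'],o['contact_force'],o['gripper_width'])
c=snap('wrist','w21.png')
m=(.461,.2875);a=.1769
z=.11
overlay(c,[rect(*m[:2],z+.02,.044,.044,a),rect(*m[:2],z,.044,.044,a),rect(*m[:2],.022,.054,.054,a),rect(*m,.01,.054,.054,a)],'w21o.png',(130,140,380,340),3)
```

```text
17.7167 [0.46403917 0.28559623 0.08780796] [ 6.62112754e-04  9.96186449e-01  8.72469213e-02 -3.08725108e-04] [-0.01152741 -0.22374786 -1.28399233] 0.49793386743865387
```

View pics/w21o.png

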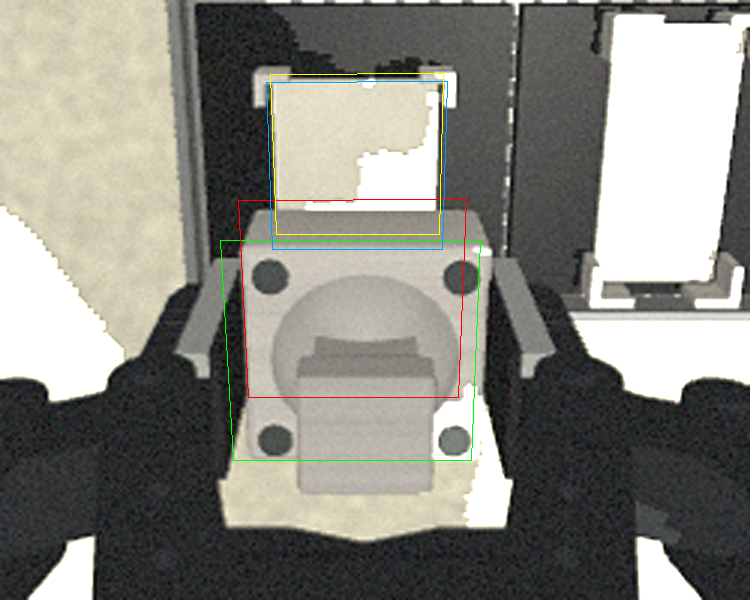

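Request:
step_arm(
  increments=[
    [0, 0.002, -0.02, 0, 0, 0, 1],
    [0, 0.002, -0.045, 0, 0, 0, 1],
    [0, 0.002, -0.065, 0, 0, 0, 1],
    [0, 0.002, -0.075, 0, 0, 0, 1],
    [0, 0.002, -0.075, 0, 0, 0, 1],
    [0, 0.002, -0.075, 0, 0, 0, 1],
  ],
)

```text
t: 18.27
eef_pos: [0.4644, 0.289, 0.0134]
tool_rot: [0.0, 0.996, 0.088, 0.0]
contact_force: [0.7, 1.1, -0.5]
gripper_width: 0.5
```

Run:
```python
from h import *
o=bot.get_obs();print(o['t'],o['eef_pos'],o['tool_rot'],o['contact_force'],o['gripper_width'])
c=snap('wrist','w22.png')
m=(.461,.2875);a=.1769
z=.035
overlay(c,[rect(*m[:2],z+.02,.044,.044,a),rect(*m[:2],z,.044,.044,a),rect(*m[:2],.022,.054,.054,a),rect(*m,.01,.054,.054,a)],'w22o.png',(130,140,380,340),3)
c=snap('scene')
overlay(c,[rect(*m[:2],z+.02,.044,.044,a),rect(*m[:2],z,.044,.044,a),rect(*m[:2],.022,.054,.054,a),rect(*m,.01,.054,.054,a)],'s22o.png',(240,90,350,180),6)
```

```text
18.2667 [0.46443436 0.28896432 0.01341317] [6.32657056e-05 9.96149264e-01 8.76733176e-02 1.70873914e-04] [ 0.69781534  1.05837981 -0.48488088] 0.5001719987252276
```

View pics/w22o.png

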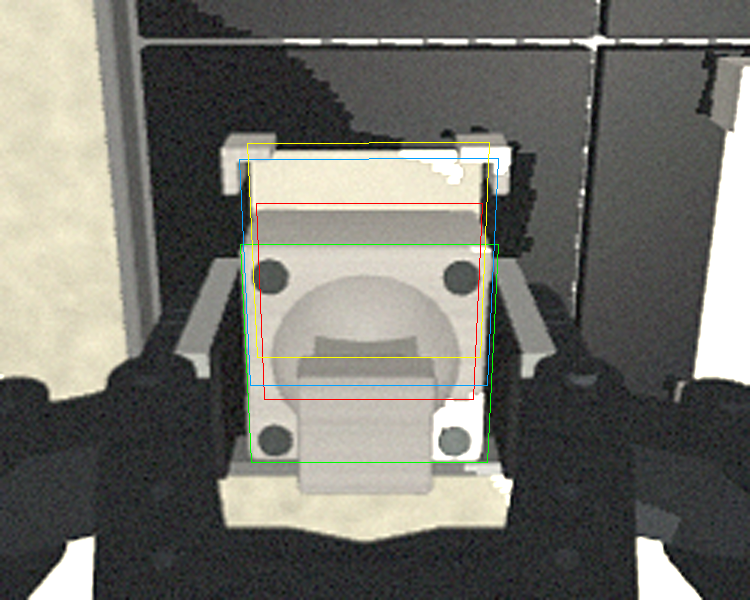

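View pics/s22o.png

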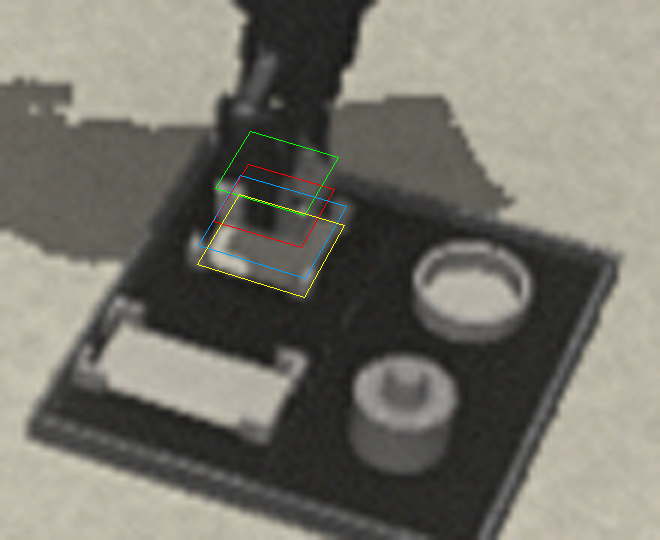

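Request:
step_arm(
  increments=[
    [0.001, 0, -0.008, 0, 0, 0, 1],
    [0.001, 0, -0.016, 0, 0, 0, 1],
    [0.001, 0, -0.022, 0, 0, 0, 1],
    [0.001, 0, -0.025, 0, 0, 0, 1],
    [0.001, 0, -0.025, 0, 0, 0, 1],
  ],
)

```text
t: 18.78
eef_pos: [0.4647, 0.2891, -0.0114]
tool_rot: [0.001, 0.996, 0.088, -0.0]
contact_force: [-4.4, -4.0, 15.1]
gripper_width: 0.503
```

Request:
step_arm(
  increments=[
    [0, 0, 0.001, 0, 0, 0, 0.2],
    [0, 0, 0.001, 0, 0, 0, -0.3],
    [0, 0, 0.001, 0, 0, 0, -0.6],
    [0, 0, 0.001, 0, 0, 0, -0.6],
    [0, 0, 0.02, 0, 0, 0, -0.6],
    [0, 0, 0.05, 0, 0, 0, -0.6],
    [0, 0, 0.09, 0, 0, 0, -0.6],
    [0, -0.01, 0.13, 0, 0, 0, -0.8],
    [0, -0.04, 0.16, 0, 0, 0, -1],
    [0, -0.07, 0.18, 0, 0, 0, -1],
  ],
)

```text
t: 19.62
eef_pos: [0.4659, 0.221, 0.171]
tool_rot: [-0.001, 0.996, 0.09, 0.002]
contact_force: [0.8, -0.6, 0.4]
gripper_width: 1.002
```

Run:
```python
from h import *
o=bot.get_obs();print(o['t'],o['eef_pos'],o['tool_rot'],o['contact_force'],o['gripper_width'])
c=snap('wrist','w23.png')
m=(.462,.2877);a=.1769
z=.01
overlay(c,[rect(*m[:2],z+.02,.044,.044,a),rect(*m[:2],z,.044,.044,a),rect(*m[:2],.022,.054,.054,a),rect(.4786,.1891,.022,.088,.042,a)],'w23.png',(130,100,330,250),4)
```

```text
19.6167 [0.46586151 0.22102099 0.17103049] [-0.00127562  0.99595758  0.08979325  0.00201315] [ 0.82529962 -0.59112276  0.36176479] 1.0018561172116358
```

View pics/w23.png

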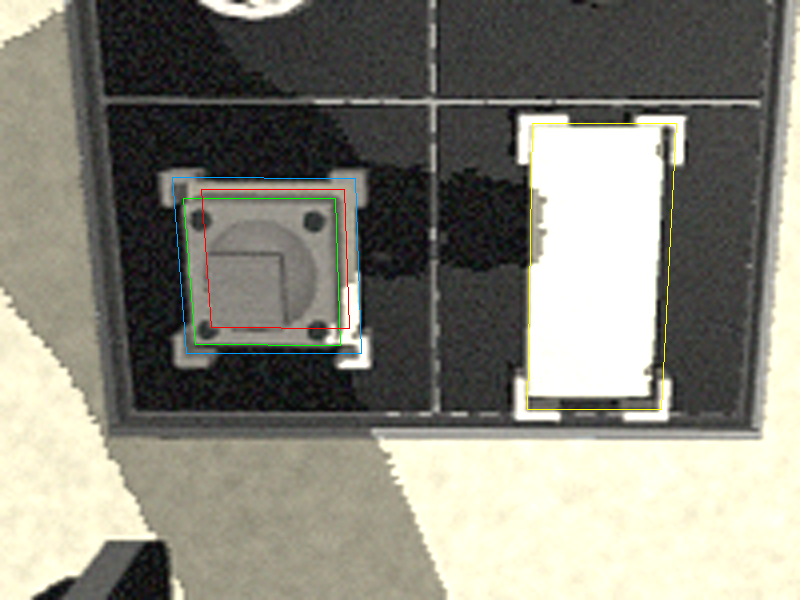

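Request:
step_arm(
  increments=[
    [0.01, -0.03, 0.01, 0, 0, 2, -1],
    [0.02, -0.07, 0.02, 0, 0, 4, -1],
    [0.03, -0.11, 0.02, 0, 0, 6, -1],
    [0.04, -0.15, 0.02, 0, 0, 8, -1],
    [0.05, -0.19, 0.02, 0, 0, 10, -1],
    [0.06, -0.23, 0.02, 0, 0, 12, -1],
    [0.07, -0.27, 0.02, 0, 0, 14, -1],
    [0.08, -0.31, 0.02, 0, 0, 15.6, -1],
    [0.09, -0.35, 0.02, 0, 0, 15.6, -1],
    [0.1, -0.39, 0.02, 0, 0, 15.6, -1],
  ],
)

```text
t: 20.5
eef_pos: [0.565, -0.1726, 0.1874]
tool_rot: [-0.0, 0.975, 0.223, -0.0]
contact_force: [2.0, 0.8, -0.3]
gripper_width: 1.0
```

Request:
step_arm(
  increments=[
    [0.005, -0.03, 0, 0, 0, 0, -1],
    [0.01, -0.06, -0.01, 0, 0, 0, -1],
    [0.015, -0.075, -0.03, 0, 0, 0, -1],
    [0.015, -0.075, -0.05, 0, 0, 0, -1],
    [0.015, -0.075, -0.05, 0, 0, 0, -1],
  ],
)

```text
t: 20.92
eef_pos: [0.5769, -0.2462, 0.133]
tool_rot: [-0.002, 0.975, 0.221, -0.003]
contact_force: [-0.1, 1.3, -1.0]
gripper_width: 0.998
```

```bash
python3 b.py w24.png offset_bar_mid
python3 - <<'E'
from h import *
o=bot.get_obs();print(o['t'],o['eef_pos'],o['tool_rot'],o['contact_force'],o['gripper_width'])
c=snap('wrist')
m=(.581,-.246);a=np.deg2rad(25.7)
overlay(c,[rect(*m,.022,.076,.03,a),rect(*m,0,.076,.03,a)],'w24o.png',(180,110,330,240),5)
E
```

```text
offset_bar_mid 0.77 [256.2 173.9] [ 0.5831 -0.2487  0.014 ]
21.0167 [ 0.57944143 -0.2446731   0.1369693 ] [-8.31127234e-04  9.74852728e-01  2.22846719e-01 -8.99108114e-04] [-0.37456047  0.10857158  0.56976211] 0.998492525264161
```

View pics/w24o.png

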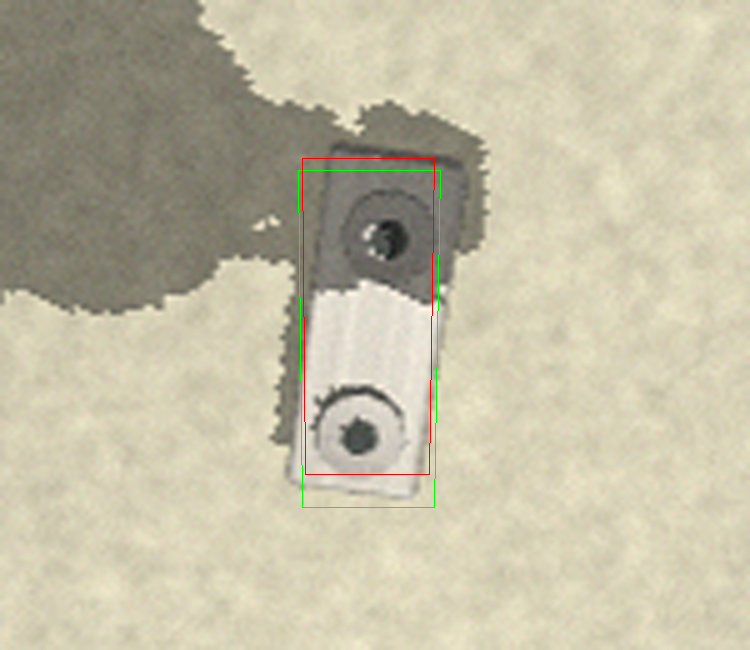

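Run:
```python
from h import *
c=snap('wrist')
P=np.array([onz(c,np.array(p)/5+[180,110]-.5,.028) for p in [(389,237),(360,431)]])
d=P[0]-P[1];m=P.mean(0);a=np.arctan2(d[1],d[0]);print(P.round(4),m,np.linalg.norm(d),np.rad2deg(a))
overlay(c,[rect(*m[:2],.022,.076,.03,a),rect(*m[:2],0,.076,.03,a)],'w25.png',(180,110,330,240),5)
```

```text
[[ 0.6062 -0.2392  0.028 ]
 [ 0.565  -0.2524  0.028 ]] [ 0.58558241 -0.24577075  0.028     ] 0.04329851695993694 17.722963841084045
```

View pics/w25.png

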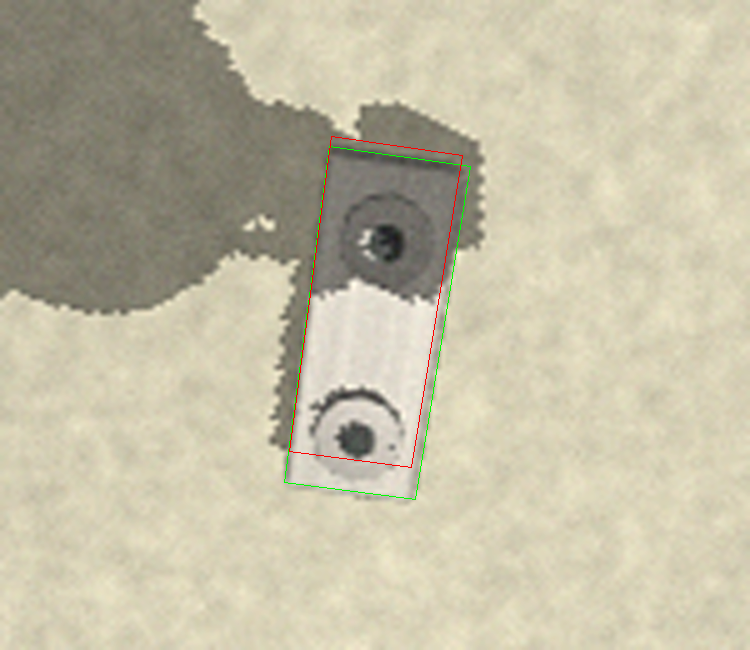

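Request:
step_arm(
  increments=[
    [0.008, 0.0003, -0.03, 0, 0, -4, -1],
    [0.008, 0.0003, -0.06, 0, 0, -8.2, -1],
    [0.008, 0.0003, -0.1, 0, 0, -8.2, -1],
    [0.008, 0.0003, -0.13, 0, 0, -8.2, -0.6],
    [0.008, 0.0003, -0.15, 0, 0, -8.2, -0.4],
    [0.008, 0.0003, -0.157, 0, 0, -8.2, -0.3],
    [0.008, 0.0003, -0.1585, 0, 0, -8.2, -0.3],
    [0.008, 0.0003, -0.1585, 0, 0, -8.2, -0.3],
  ],
)

```text
t: 21.78
eef_pos: [0.5892, -0.2452, -0.0193]
tool_rot: [0.0, 0.988, 0.153, 0.001]
contact_force: [0.7, -0.1, 0.4]
gripper_width: 0.648
```

Run:
```python
from h import *
o=bot.get_obs();print(o['t'],o['eef_pos'],o['tool_rot'],o['contact_force'],o['gripper_width'])
c=snap('wrist')
m=(.5852,-.2462);a=np.deg2rad(17.7)
overlay(c,[rect(*m[:2],.022,.076,.03,a),rect(*m[:2],.0,.076,.03,a)],'w26.png',(130,140,380,330),3)
```

```text
21.7833 [ 0.5892278  -0.24518363 -0.01931771] [3.99633088e-04 9.88292743e-01 1.52566258e-01 9.12181450e-04] [ 0.67548038 -0.14580729  0.40594618] 0.6482660059465196
```

View pics/w26.png

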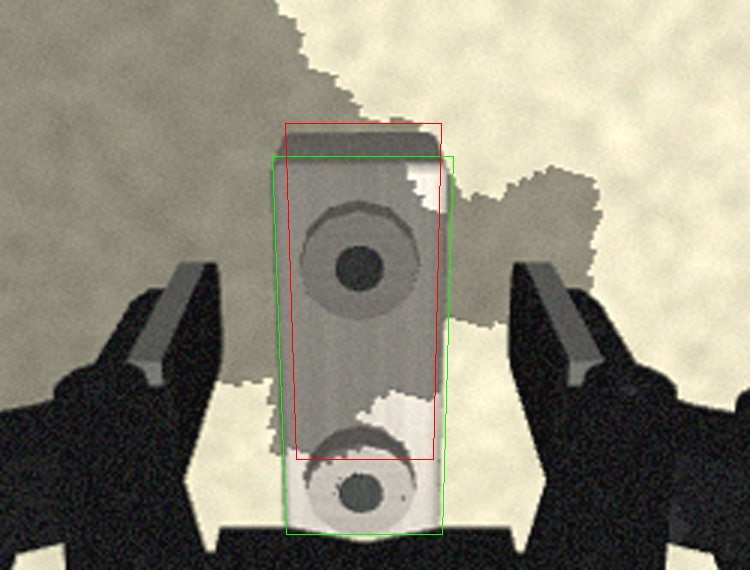

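Request:
step_arm(
  increments=[
    [0, 0, 0, 0, 0, 0, 1],
    [0, 0, 0, 0, 0, 0, 1],
    [0, 0, 0, 0, 0, 0, 1],
    [0, 0, 0, 0, 0, 0, 1],
    [0, 0, 0, 0, 0, 0, 1],
  ],
)

```text
t: 22.25
eef_pos: [0.5894, -0.2458, -0.0187]
tool_rot: [0.001, 0.988, 0.152, 0.001]
contact_force: [-0.7, 0.9, 7.5]
gripper_width: 0.335
```

Request:
step_arm(
  increments=[
    [0, 0, 0.01, 0, 0, 0, 1],
    [0, 0, 0.03, 0, 0, 0, 1],
    [0, 0, 0.06, 0, 0, 0, 1],
    [0, 0, 0.1, 0, 0, 0, 1],
    [0, 0, 0.14, 0, 0, 0, 1],
    [0, 0, 0.17, 0, 0, 0, 1],
    [0, 0, 0.19, 0, 0, 0, 1],
    [0, 0, 0.19, 0, 0, 0, 1],
    [0, 0, 0.19, 0, 0, 0, 1],
  ],
)

```text
t: 23.0
eef_pos: [0.5884, -0.2455, 0.171]
tool_rot: [0.001, 0.988, 0.152, 0.001]
contact_force: [-0.7, 0.4, -2.3]
gripper_width: 0.342
```

Run:
```python
from h import *
o=bot.get_obs();print(o['t'],o['eef_pos'],o['tool_rot'],o['contact_force'],o['gripper_width'])
c=snap('wrist')
m=(.5852,-.2462);a=np.deg2rad(17.7);z=.19
overlay(c,[rect(*m[:2],z+.022,.076,.03,a),rect(*m[:2],z,.076,.03,a)],'w27.png',(130,140,380,330),3)
```

```text
23.0 [ 0.58841103 -0.24553039  0.17099706] [7.23511017e-04 9.88352562e-01 1.52174726e-01 1.24232716e-03] [-0.71115504  0.4021967  -2.28858265] 0.3418546249199283
```

View pics/w27.png

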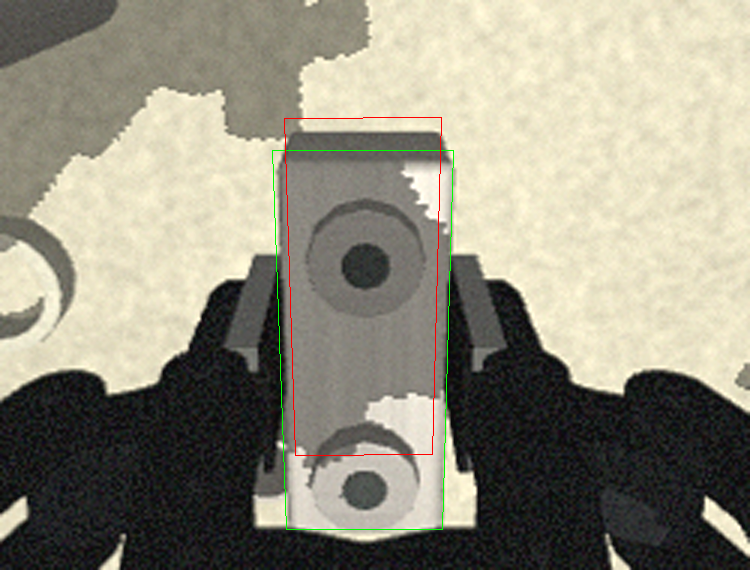

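Request:
step_arm(
  increments=[
    [-0.006, 0.03, 0, 0, 0, -1, 1],
    [-0.013, 0.07, 0, 0, 0, -2, 1],
    [-0.02, 0.11, 0, 0, 0, -3, 1],
    [-0.03, 0.15, 0, 0, 0, -4, 1],
    [-0.04, 0.19, 0, 0, 0, -5, 1],
    [-0.05, 0.23, 0, 0, 0, -6, 1],
    [-0.06, 0.27, 0, 0, 0, -7, 1],
    [-0.07, 0.31, -0.01, 0, 0, -7.4, 1],
    [-0.08, 0.35, -0.02, 0, 0, -7.4, 1],
    [-0.09, 0.385, -0.04, 0, 0, -7.4, 1],
  ],
)

```text
t: 23.88
eef_pos: [0.4974, 0.141, 0.1295]
tool_rot: [-0.0, 0.996, 0.089, 0.0]
contact_force: [1.3, -0.2, -1.9]
gripper_width: 0.337
```

Request:
step_arm(
  increments=[
    [-0.01, 0.03, -0.02, 0, 0, 0, 1],
    [-0.0164, 0.05, -0.04, 0, 0, 0, 1],
    [-0.0164, 0.05, -0.06, 0, 0, 0, 1],
    [-0.0164, 0.05, -0.08, 0, 0, 0, 1],
    [-0.0164, 0.05, -0.08, 0, 0, 0, 1],
    [-0.0164, 0.05, -0.08, 0, 0, 0, 1],
  ],
)

```text
t: 24.38
eef_pos: [0.4798, 0.1876, 0.0481]
tool_rot: [0.001, 0.996, 0.088, -0.002]
contact_force: [-0.4, 0.2, -1.1]
gripper_width: 0.338
```

```bash
cat > v3.py <<'E'
from h import *
import sys
z=float(sys.argv[1])
o=bot.get_obs();print(o['t'],o['eef_pos'],o['tool_rot'],o['contact_force'],o['gripper_width'])
c=snap('wrist')
m=(.4786,.1893);a=.1769
C=[rect(*m,z+.022,.076,.03,a),rect(*m,z,.076,.03,a),rect(*m,.022,.088,.042,a),rect(*m,.01,.088,.042,a)]
overlay(c,C,sys.argv[2],(130,140,380,340),3)
E
python3 v3.py .07 w28.png
```

```text
24.3833 [0.47984542 0.18759532 0.04810766] [ 8.46390030e-04  9.96092694e-01  8.82744891e-02 -2.49859670e-03] [-0.39425903  0.1536878  -1.0821724 ] 0.33757890302461857
```

View pics/w28.png

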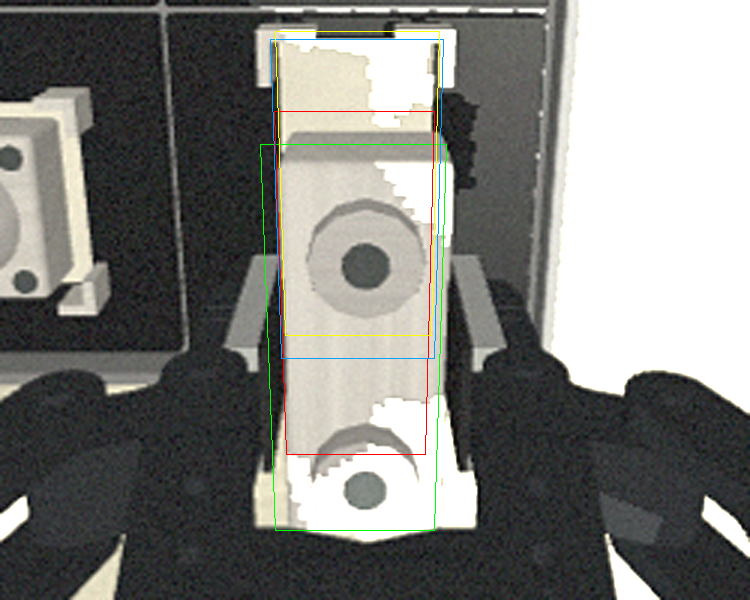

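Request:
step_arm(
  increments=[
    [0.002, 0.002, -0.015, 0, 0, 0, 1],
    [0.002, 0.002, -0.03, 0, 0, 0, 1],
    [0.002, 0.002, -0.04, 0, 0, 0, 1],
    [0.002, 0.002, -0.04, 0, 0, 0, 1],
    [0.002, 0.002, -0.04, 0, 0, 0, 1],
  ],
)

```text
t: 24.85
eef_pos: [0.484, 0.1903, 0.0103]
tool_rot: [0.0, 0.996, 0.088, -0.0]
contact_force: [-0.5, 0.4, -1.3]
gripper_width: 0.337
```

```bash
python3 v3.py .03 w29.png
```

```text
24.85 [0.48398126 0.19032174 0.01027589] [ 8.54815409e-05  9.96128548e-01  8.79084799e-02 -9.20011717e-05] [-0.5108182   0.4395066  -1.34711955] 0.33669950779551505
```

View pics/w29.png

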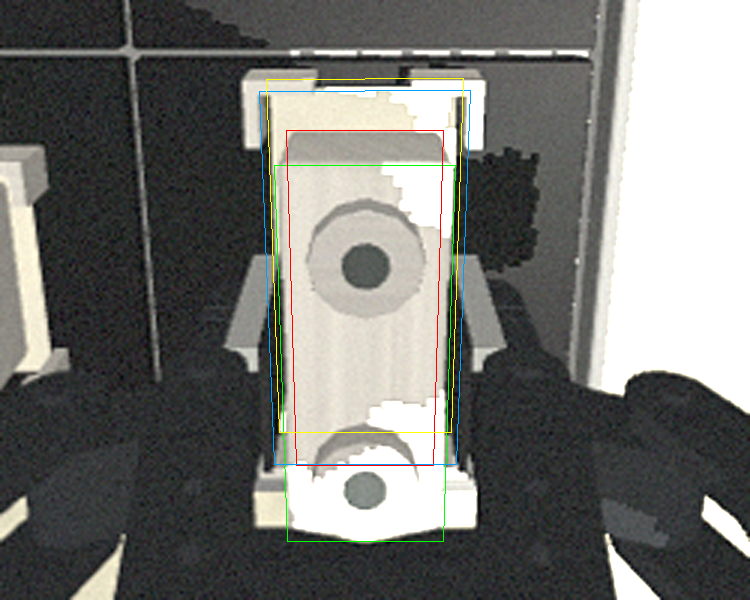

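Request:
step_arm(
  increments=[
    [0, 0, -0.008, 0, 0, 0, 1],
    [0, 0, -0.014, 0, 0, 0, 1],
    [0, 0, -0.018, 0, 0, 0, 1],
    [0, 0, -0.0195, 0, 0, 0, 1],
    [0, 0, -0.0195, 0, 0, 0, 1],
  ],
)

```text
t: 25.32
eef_pos: [0.4838, 0.1905, -0.0088]
tool_rot: [0.0, 0.996, 0.088, -0.0]
contact_force: [-3.4, -1.5, 12.8]
gripper_width: 0.338
```

Request:
step_arm(
  increments=[
    [0, 0, 0.001, 0, 0, 0, 0.4],
    [0, 0, 0.001, 0, 0, 0, 0],
    [0, 0, 0.001, 0, 0, 0, -0.3],
    [0, 0, 0.001, 0, 0, 0, -0.3],
    [0, 0, 0.02, 0, 0, 0, -0.3],
    [0, 0, 0.05, 0, 0, 0, -0.3],
    [0, 0, 0.09, 0, 0, 0, -0.3],
    [0, 0, 0.13, 0, 0, 0, -0.6],
    [-0.01, -0.02, 0.16, 0, 0, 0, -1],
    [-0.01, -0.03, 0.17, 0, 0, 0, -1],
  ],
)

```text
t: 26.15
eef_pos: [0.475, 0.1607, 0.1649]
tool_rot: [-0.001, 0.996, 0.088, 0.003]
contact_force: [0.1, -0.6, -0.6]
gripper_width: 0.999
```

Run:
```python
from h import *
o=bot.get_obs();print(o['t'],o['eef_pos'],o['contact_force'],o['gripper_width'])
c=snap('wrist','w30.png')
m=(.4786,.1893);a=.1769;z=.01
C=[rect(*m,z+.022,.076,.03,a),rect(*m,z,.076,.03,a),rect(*m,.022,.088,.042,a),circ(.5594,.3051,.024,.023)]
overlay(c,C,'w30.png',(130,50,330,250),4)
```

```text
26.15 [0.47501586 0.16074987 0.16490536] [ 0.14714963 -0.61958126 -0.59132472] 0.998855452548859
```

View pics/w30.png

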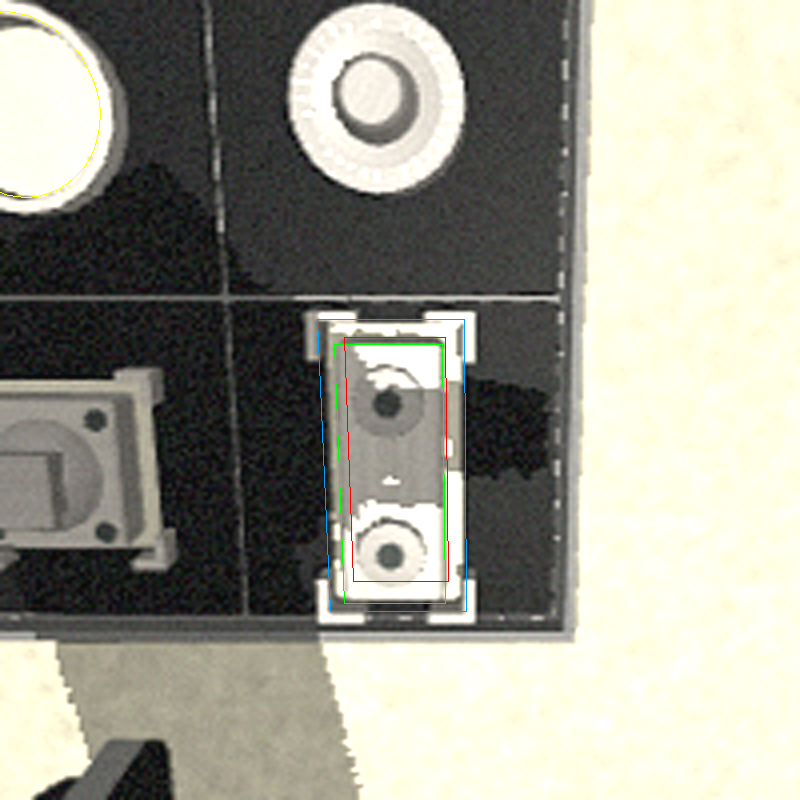

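Request:
step_arm(
  increments=[
    [0, -0.03, 0.01, 0, 0, 0, -1],
    [0, -0.07, 0.02, 0, 0, 0, -1],
    [0, -0.11, 0.02, 0, 0, 0, -1],
    [0, -0.15, 0.02, 0, 0, 0, -1],
    [-0.005, -0.19, 0.02, 0, 0, 0, -1],
    [-0.01, -0.23, 0.02, 0, 0, 0, -1],
    [-0.015, -0.27, 0.02, 0, 0, 0, -1],
    [-0.02, -0.31, 0.02, 0, 0, 0, -1],
    [-0.025, -0.35, 0.02, 0, 0, 0, -1],
    [-0.028, -0.385, 0.02, 0, 0, 0, -1],
  ],
)

```text
t: 27.03
eef_pos: [0.4447, -0.2269, 0.1795]
tool_rot: [0.0, 0.996, 0.087, -0.001]
contact_force: [1.0, 0.5, -0.1]
gripper_width: 0.999
```

Request:
step_arm(
  increments=[
    [0, -0.02, 0, 0, 0, 0, -1],
    [0, -0.027, 0, 0, 0, 0, -1],
    [0, -0.027, 0, 0, 0, 0, -1],
    [0, -0.027, 0, 0, 0, 0, -1],
  ],
)

```text
t: 27.37
eef_pos: [0.446, -0.2501, 0.1796]
tool_rot: [-0.001, 0.996, 0.089, -0.001]
contact_force: [0.5, 0.8, -0.4]
gripper_width: 0.998
```

```bash
python3 b.py w31.png short_tube_mid
python3 - <<'E'
from h import *
o=bot.get_obs();print(o['t'],o['eef_pos'],o['tool_rot'],o['contact_force'],o['gripper_width'])
c=snap('wrist')
m=(.445,-.25)
overlay(c,[circ(*m,.08,.015),circ(*m,0,.015),circ(*m,.08,.012)],'w31o.png',(180,100,330,250),5)
E
```

```text
short_tube_mid 0.75 [249.7 175.2] [ 0.4444 -0.2484  0.04  ]
27.4667 [ 0.44633609 -0.24922674  0.18001299] [-5.26289883e-04  9.95976440e-01  8.96136741e-02 -2.07310696e-04] [ 0.46103473  0.42978802 -0.07668485] 1.0002857667734688
```

View pics/w31o.png

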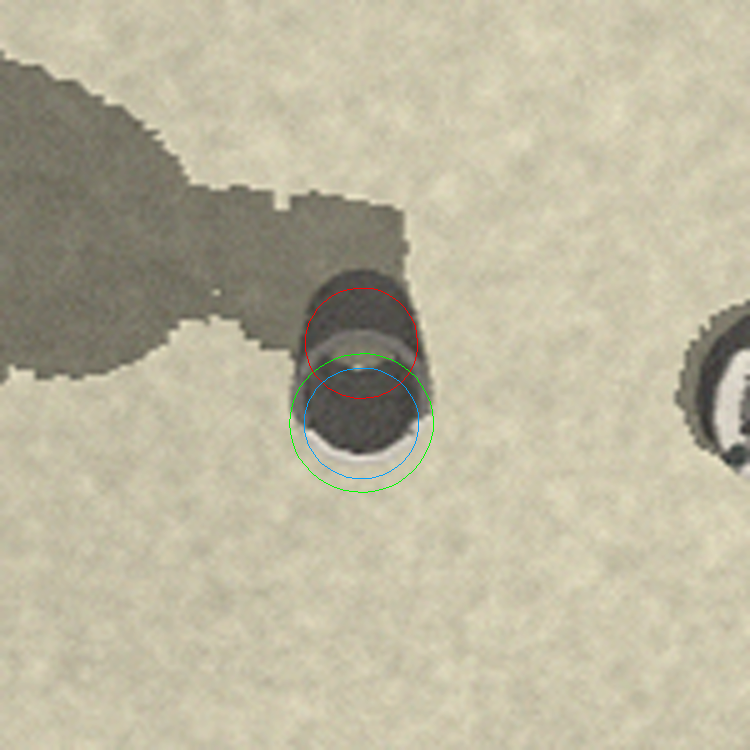

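Request:
step_arm(
  increments=[
    [0.007, 0.0016, -0.02, 0, 0, 0, -1],
    [0.007, 0.0016, -0.05, 0, 0, 0, -1],
    [0.007, 0.0016, -0.085, 0, 0, 0, -1],
    [0.007, 0.0016, -0.12, 0, 0, 0, -1],
    [0.007, 0.0016, -0.145, 0, 0, 0, -1],
    [0.007, 0.0016, -0.162, 0, 0, 0, -0.5],
    [0.007, 0.0016, -0.162, 0, 0, 0, -0.3],
    [0.007, 0.0016, -0.162, 0, 0, 0, -0.3],
  ],
)

```text
t: 28.18
eef_pos: [0.4528, -0.2485, 0.0181]
tool_rot: [-0.001, 0.996, 0.089, -0.001]
contact_force: [1.0, 0.8, 0.9]
gripper_width: 0.648
```

Run:
```python
from h import *
o=bot.get_obs();print(o['t'],o['eef_pos'],o['tool_rot'],o['contact_force'],o['gripper_width'])
c=snap('wrist')
m=(.4497,-.2492)
overlay(c,[circ(*m,.08,.015),circ(*m,0,.015),circ(*m,.08,.012)],'w32.png',(130,140,380,330),3)
```

```text
28.1833 [ 0.45276166 -0.24845649  0.01810864] [-6.20011965e-04  9.96026538e-01  8.90520084e-02 -7.00592364e-04] [1.04790097 0.78960319 0.92987992] 0.6483252182853558
```

View pics/w32.png

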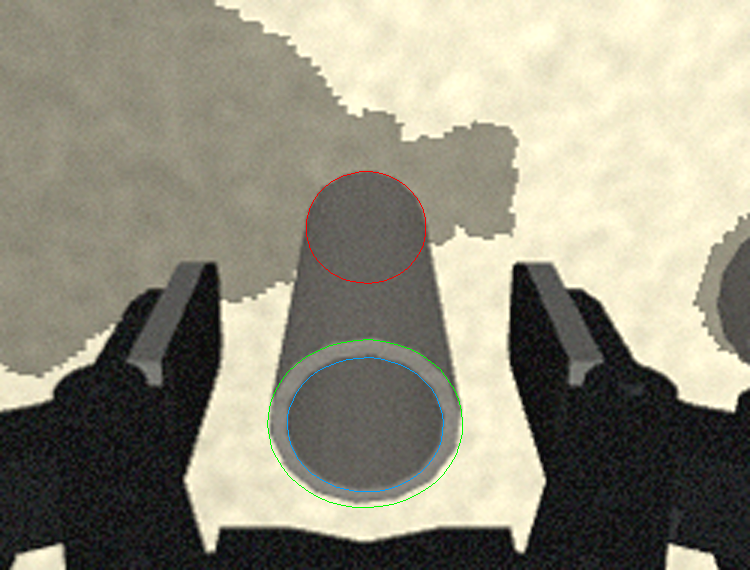

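Fits well, so I'll close on it and lift.

Request:
step_arm(
  increments=[
    [0, 0, 0, 0, 0, 0, 1],
    [0, 0, 0, 0, 0, 0, 1],
    [0, 0, 0, 0, 0, 0, 1],
    [0, 0, 0, 0, 0, 0, 1],
    [0, 0, 0, 0, 0, 0, 1],
    [0, 0, 0, 0, 0, 0, 1],
  ],
)

```text
t: 28.73
eef_pos: [0.4541, -0.2502, 0.0201]
tool_rot: [0.001, 0.996, 0.088, 0.001]
contact_force: [-0.4, 0.7, 5.7]
gripper_width: 0.343
```

Request:
step_arm(
  increments=[
    [0, 0, 0.01, 0, 0, 0, 1],
    [0, 0, 0.03, 0, 0, 0, 1],
    [0, 0, 0.06, 0, 0, 0, 1],
    [0, 0, 0.1, 0, 0, 0, 1],
    [0, 0, 0.14, 0, 0, 0, 1],
    [0, 0, 0.16, 0, 0, 0, 1],
    [0, 0, 0.16, 0, 0, 0, 1],
    [0, 0, 0.16, 0, 0, 0, 1],
  ],
)

```text
t: 29.4
eef_pos: [0.4536, -0.2502, 0.1806]
tool_rot: [0.001, 0.996, 0.088, 0.002]
contact_force: [0.5, -0.1, -0.3]
gripper_width: 0.337
```

Run:
```python
from h import *
o=bot.get_obs();print(o['t'],o['eef_pos'],o['tool_rot'],o['contact_force'],o['gripper_width'])
c=snap('wrist')
m=(.4497,-.2492);z=.16
overlay(c,[circ(*m,z+.08,.015),circ(*m,z,.015),circ(*m,z+.08,.012)],'w33.png',(130,140,380,330),3)
```

```text
29.4 [ 0.45359776 -0.25022765  0.18058033] [9.55664794e-04 9.96116348e-01 8.80236023e-02 1.77599775e-03] [ 0.52262257 -0.1150103  -0.28212107] 0.337087565271151
```

View pics/w33.png

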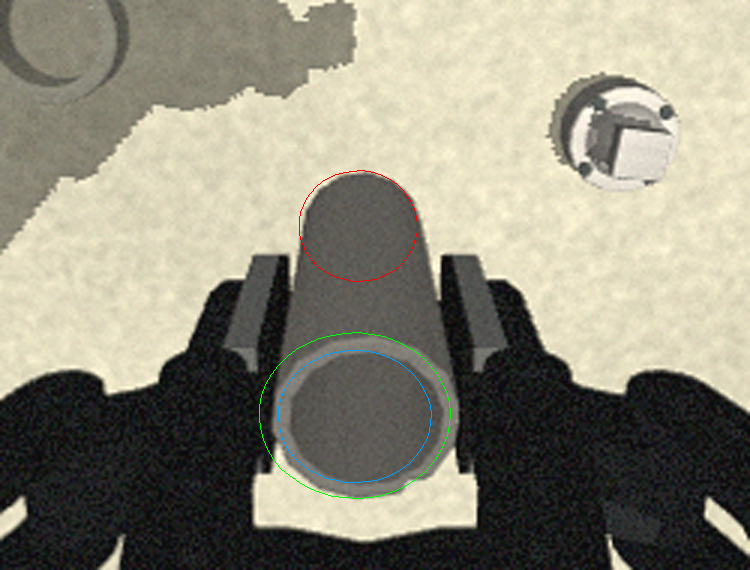

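Request:
step_arm(
  increments=[
    [0.006, 0.03, 0, 0, 0, 0, 1],
    [0.014, 0.07, 0, 0, 0, 0, 1],
    [0.022, 0.11, 0, 0, 0, 0, 1],
    [0.03, 0.15, 0, 0, 0, 0, 1],
    [0.038, 0.19, 0, 0, 0, 0, 1],
    [0.046, 0.23, 0, 0, 0, 0, 1],
    [0.054, 0.27, 0, 0, 0, 0, 1],
    [0.062, 0.31, 0, 0, 0, 0, 1],
    [0.07, 0.35, 0, 0, 0, 0, 1],
    [0.078, 0.39, 0, 0, 0, 0, 1],
  ],
)

```text
t: 30.28
eef_pos: [0.5296, 0.1417, 0.1767]
tool_rot: [0.0, 0.996, 0.088, -0.002]
contact_force: [0.9, -0.5, -1.4]
gripper_width: 0.34
```

Request:
step_arm(
  increments=[
    [0.008, 0.04, 0, 0, 0, 0, 1],
    [0.016, 0.08, 0, 0, 0, 0, 1],
    [0.024, 0.12, -0.01, 0, 0, 0, 1],
    [0.03, 0.15, -0.03, 0, 0, 0, 1],
    [0.0318, 0.1643, -0.06, 0, 0, 0, 1],
    [0.0318, 0.1643, -0.08, 0, 0, 0, 1],
    [0.0318, 0.1643, -0.08, 0, 0, 0, 1],
    [0.0318, 0.1643, -0.08, 0, 0, 0, 1],
    [0.0318, 0.1643, -0.08, 0, 0, 0, 1],
  ],
)

```text
t: 31.03
eef_pos: [0.5631, 0.3036, 0.0988]
tool_rot: [0.0, 0.996, 0.088, -0.0]
contact_force: [0.4, 0.5, -0.3]
gripper_width: 0.337
```

```bash
cat > v4.py <<'E'
from h import *
import sys
z=float(sys.argv[1])
o=bot.get_obs();print(o['t'],o['eef_pos'],o['tool_rot'],o['contact_force'],o['gripper_width'])
m=(.5594,.3051)
C=[circ(*m,z+.08,.015),circ(*m,z,.015),circ(*m,.024,.023),circ(*m,.01,.023)]
overlay(snap('wrist'),C,'w'+sys.argv[2],(130,100,380,300),3)
overlay(snap('scene'),C,'s'+sys.argv[2],(260,60,360,180),5)
E
python3 v4.py .08 34.png
```

```text
31.0333 [0.56306504 0.3035584  0.09877445] [ 2.73964881e-04  9.96159274e-01  8.75592606e-02 -4.38358128e-05] [ 0.42595081  0.49309069 -0.30606829] 0.33708294350711276
```

View pics/w34.png

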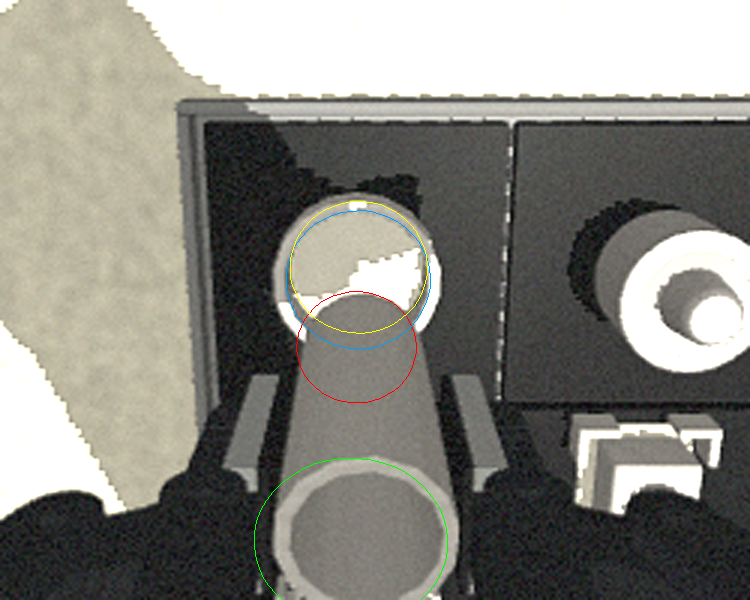

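View pics/s34.png

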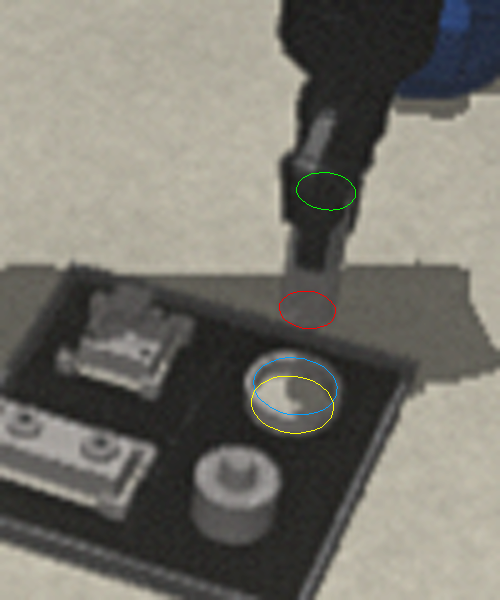

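Request:
step_arm(
  increments=[
    [0.0015, 0.0015, -0.02, 0, 0, 0, 1],
    [0.0015, 0.0015, -0.04, 0, 0, 0, 1],
    [0.0015, 0.0015, -0.055, 0, 0, 0, 1],
    [0.0015, 0.0015, -0.063, 0, 0, 0, 1],
    [0.0015, 0.0015, -0.067, 0, 0, 0, 1],
    [0.0015, 0.0015, -0.069, 0, 0, 0, 1],
    [0.0015, 0.0015, -0.07, 0, 0, 0, 1],
    [0.0015, 0.0015, -0.07, 0, 0, 0, 1],
  ],
)

```text
t: 31.8
eef_pos: [0.565, 0.3061, 0.0302]
tool_rot: [-0.0, 0.996, 0.088, 0.001]
contact_force: [-1.0, -0.3, 1.9]
gripper_width: 0.345
```

```bash
python3 v4.py .01 35.png
```

```text
31.8 [0.56502369 0.30613242 0.03022767] [-1.89513561e-04  9.96127102e-01  8.79205281e-02  8.61058465e-04] [-1.00522415 -0.34493224  1.9084078 ] 0.3451738082502635
```

View pics/w35.png

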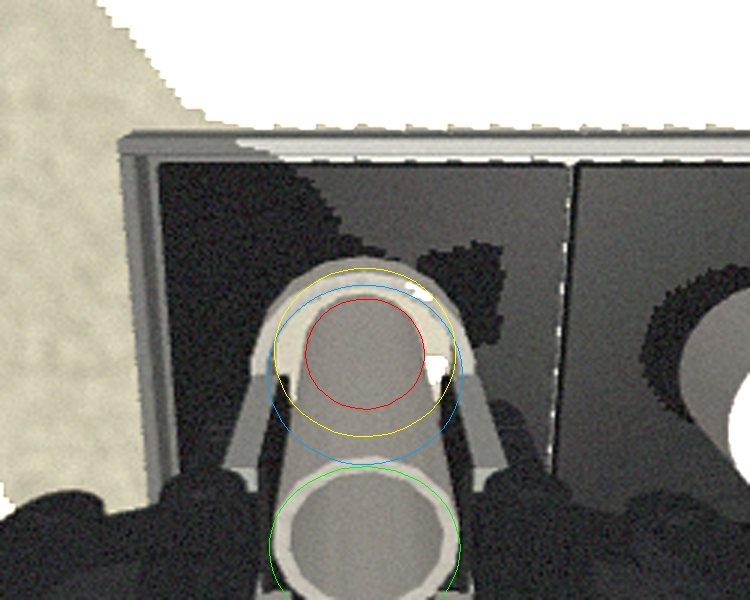

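Request:
step_arm(
  increments=[
    [0.001, 0, -0.001, 0, 0, 0, 1],
    [0.001, 0, -0.002, 0, 0, 0, 1],
    [0.001, 0, -0.002, 0, 0, 0, 1],
  ],
)

```text
t: 32.15
eef_pos: [0.5663, 0.3068, 0.0298]
tool_rot: [-0.0, 0.996, 0.088, 0.001]
contact_force: [-5.6, -3.5, 18.6]
gripper_width: 0.346
```

Request:
step_arm(
  increments=[
    [0, 0, 0.001, 0, 0, 0, 0.4],
    [0, 0, 0.001, 0, 0, 0, 0.1],
    [0, 0, 0.001, 0, 0, 0, -0.4],
    [0, 0, 0.001, 0, 0, 0, -0.7],
    [0, 0, 0.001, 0, 0, 0, -0.7],
    [0, 0, 0.03, 0, 0, 0, -0.7],
    [0, 0, 0.06, 0, 0, 0, -0.7],
    [0, 0, 0.1, 0, 0, 0, -0.7],
    [0, 0, 0.14, 0, 0, 0, -0.7],
    [0, 0, 0.16, 0, 0, 0, -0.7],
  ],
)

```text
t: 32.98
eef_pos: [0.5669, 0.3073, 0.1916]
tool_rot: [-0.001, 0.996, 0.088, 0.003]
contact_force: [0.9, 0.2, 0.4]
gripper_width: 0.846
```

Request:
step_arm(
  increments=[
    [-0.03, -0.02, 0, 0, 0, 0, -0.7],
    [-0.06, -0.05, 0, 0, 0, 0, -0.7],
    [-0.08, -0.08, 0, 0, 0, 0, -0.7],
    [-0.08, -0.1, 0, 0, 0, 0, -0.7],
    [-0.08, -0.1, 0, 0, 0, 0, -0.7],
    [-0.08, -0.1, 0, 0, 0, 0, -0.7],
  ],
)

```text
t: 33.48
eef_pos: [0.4854, 0.2048, 0.1866]
tool_rot: [0.0, 0.996, 0.087, 0.0]
contact_force: [-0.1, 0.6, -0.4]
gripper_width: 0.844
```

Run:
```python
from h import *
o=bot.get_obs();print(o['t'],o['eef_pos'],o['contact_force'],o['gripper_width'])
a=.1769;m=(.5604,.3056)
C=[circ(*m,.09,.015),circ(*m,.01,.015),circ(.577,.2067,.015,.022),circ(.577,.2067,.043,.022),rect(.462,.2877,.03,.044,.044,a),rect(.4786,.1893,.032,.076,.03,a)]
overlay(snap('wrist'),C,'w36.png',(100,40,300,190),4)
overlay(snap('scene'),C,'s36.png',(230,60,360,200),5)
c=snap('scene')
for n in ['round_adapter_mid','long_tube_mid']:
    for r in bot.place_of(n,'scene')[:1]: print(n,r['conf'],onz(c,np.array(r['location'])*[512,384],Z[n]).round(4))
```

```text
33.4833 [0.48544276 0.20478578 0.18664787] [-0.06643547  0.57431611 -0.43630821] 0.8437052334244585
round_adapter_mid 0.91 [ 0.4468 -0.3588  0.021 ]
long_tube_mid 0.74 [ 0.5954 -0.1212  0.065 ]
```

View pics/w36.png

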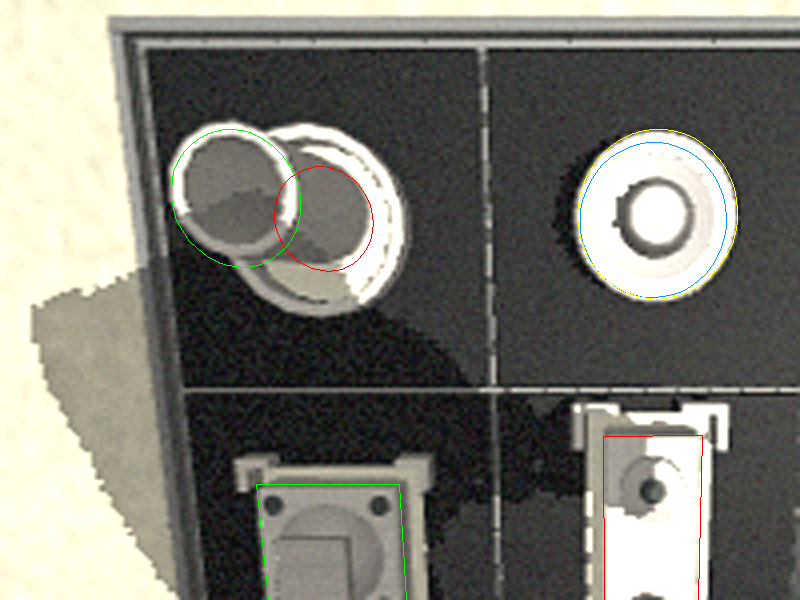

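View pics/s36.png

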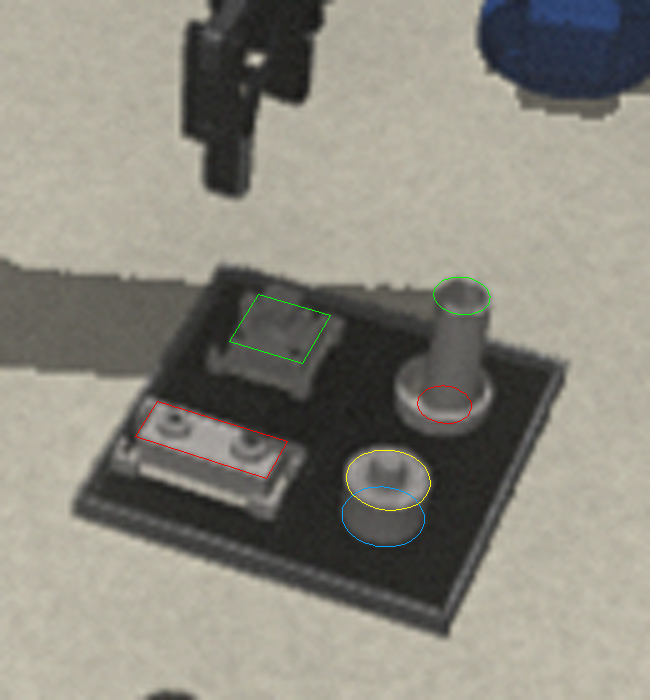

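```bash
python3 -c "
from station import bot
print(bot.hand_in())"
```

```text
the job is handed in; nothing more can be done
None
```

The whole kit is in the grey tray and the job is handed in, at about 33.6 s of the 122 s allowed. No verdict was returned.

- **Placed parts:** The collar is pushed home on the peg with about 16 N. The square adapter, offset bar and short tube were each set down in their nests until the contact force rose to about 13–19 N, then released.
- **Last checks:** In the final wrist and scene pictures all four parts look upright or level and match the drawn-in nest positions to within about 2–3 mm. The collar matches its fully home height. The gripper was clear of everything.
- **Look-alikes:** The final scene picture puts the round adapter and the long tube within about 8 mm of their first positions. That is within how much the networks' readings vary, and the arm never touched either part.
- **What went wrong or disagreed:**
  - The first grip on the collar closed on nothing, because the fingertips appear to sit about 20 mm higher than the stated tool point. I lowered the later grips to allow for this, and the collar had not moved.
  - The network positions from different cameras differed by up to about 15 mm, so I relied on overlays in close wrist pictures instead.

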